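# Fit the leak sensors and prime the test stand

### The arm

A 6-joint arm with a two-finger parallel gripper is mounted at the origin on a cart in front of the work surface, level with it; the furniture and walls round the work are solid. World frame = base frame: x ahead of the robot, y to its left, z up, the work surface at z = 0. Lengths are in mm, angles in rad, forces in N, time in s.
With the tool pointing down it reaches from about 350 to 775 mm from the base axis. Payload 7.3 kg.
Tool frame: the origin (TCP) lies between the finger pads; the fingertips stand bot.tip_extent ahead of it and the grasp point (between the pads) lies 6 mm ahead of it (bot.tip_extent is the distance from the TCP to the fingertips, in mm); x points along the fingers, y is the direction in which the jaws open and shut, and the axes are right-handed (so a half turn about x gives the same grasp; the last joint's range is limited). The gripper opens to 92 mm and grips with 3 to 60 N. Pads are 19 mm wide; open, the fingers measure 130 mm over their backs; the gripper's body (75 mm by 190 mm) begins 47 mm behind the grasp point.
Start: joints at [1.189, 0.342, 1.524, -0, 1.275, -0.146], TCP at [122.634, 510.493, 251.741] pointing down, gripper open.
Joint ranges: [-2.53, 2.53], [-0.77, 2.02], [0.04, 2.7], [-1, 4.14], [0.28, 2.66], [-3.11, 3.11]. Speed limits (rad/s): [2.57, 2.57, 3.14, 3.14, 3.14, 3.14].

### API

Orientations are given as [roll, pitch, yaw] about the fixed x, y, z axes, in that order (R = Rz(yaw) Ry(pitch) Rx(roll)).
In Python, from plant import bot, capture, workorder gives the robot as it stands. The module is installed in compiled form; this text tells all that it offers.
- The arm moves only by the shell command python3 -m crank 'ROWS'. ROWS is JSON, a list of rows, each an object with "linear": the shift along the tool's x, y, z in cm, a list of three; "delta_rot": the turn, a rotation vector about the tool's x, y, z in degrees, a list of three; "fingers": the opening, from 0 (shut) to 1 (fully open). In form: [{"linear": [x, y, z], "delta_rot": [wx, wy, wz], "fingers": fingers}, ...]. A call has exactly 5 rows; each row shifts and turns the commanded pose from where the row before left it, along the tool's axes as they then stand; what a row does not reach is not made up. A row lasts 1/10 s, in which the tool goes at most 50 mm and 8.59 degrees, less where a joint would pass 70% of its speed; a pose out of reach is approached as far as the arm can. A call with a gripper value outside its range is refused whole. The fingers move at their own pace and stop on an object; the grip force is fixed at half the most. Time passes only in rows, so rows that do not move let the fingers close, or fill a call up. It gives the time, the measured TCP pose, the force and the opening at its end, in the units of the state.
- bot.get_obs(): the state, without advancing time (a new reading comes with each control period).
- capture(name): name is "scene" or "top" or "wrist"; returns a dict with "image" (480x640x3 uint8, blue, green, red), "mtx" (3x3 intrinsics, pixels), "dist_coeffs" ([k1, k2, p1, p2, k3] as OpenCV has them; the pictures are not rectified), "pose" (4x4, takes a point from camera to world coordinates). Camera axes: x right, y down, z forward; pixel columns grow to the right and rows downward; lengths in mm; the calibration is good to about 2 mm. A picture is of the moment at which its call begins. There is no depth.
- workorder.close_job(): hands the job in, once; it reports no verdict.
The state is a dict: "time": time; "joint_positions": joint angles; "dq": joint speeds; "tau": joint torques, N m; "tool_pos": TCP position; "tcp_rot": TCP orientation; "contact_force": force on the tool from outside, world axes, zero at the start; "moment": the same for the moment, N m; "grip_width": finger opening in mm.
Only numpy, scipy, OpenCV 4.12 (cv2) and the standard library are available. Lean on these libraries where they do the work, as an engineer would, in place of code of your own. Each camera call takes 0.05 s, during which the arm holds its last target. There are 200 camera calls.

### The job

Push the mushroom stop of the leak test stand down until it latches, and while it is down snap every clip-on sensor standing on the bench over the test pipe, fully home and upright, each in a bay of its own. Then turn the stop head clockwise until it pops back up, and only after that give the hand pump three full strokes, each time pushing its plunger right down to its stop and letting it come all the way up. Finish by pushing the mushroom stop down again so that it latches, and leave the other things on the bench where they are.

Things in the scene. Friction and masses are not known exactly. Their poses are not given: they have to be found in the camera images.
- pipe_mid (a point): Middle of the axis of the fixed, level steel test pipe, 30 mm in diameter, 70 mm above the bench; y along the pipe, z up. Two dark collars (42 mm diameter, 7 mm wide, at y = -37.5 and +37.5 mm) part it into three bays, centred at y = -75, 0 and +75 mm, each at least 68 mm long. This is also the middle bay's centre. Each bay takes one sensor, any sensor.
- bay_left (a point): Centre of the bay on the pipe's +y side, next to the pump (on the axis, 75 mm from the middle). At both ends a grey block, 50 mm wide across the pipe, 14 mm thick and 93 mm high, holds the pipe (inner faces at y = -111 and +111 mm); below runs an aluminium base plate 90 mm wide and 12 mm thick.
- bay_right (a point): Centre of the bay on the pipe's -y side (on the axis, 75 mm from the middle). Under the whole pipe runs a rail on the base plate, 29 mm wide, its top 16 mm below the pipe's axis; the sensors' arms straddle it too, which keeps them upright.
- sensor_1_mid (a point): Clip-on sensor (None if absent): grey housing 52 x 52 mm, 20 mm high, on two black sprung arms; 56 mm high, 90 g, stands loose on its arms. The point is its centre, 28 mm above the feet; z up; the groove between the arms runs along y, which must lie along the pipe, either way round. The housing, 8 to 28 mm above the point, is gripped on its x sides (52 mm), clear of arms and collars.
- sensor_2_mid (a point): Another sensor just like sensor_1: its centre (None if absent). Pushed straight down over the pipe with some 10 to 15 N, a sensor's arms spread past the widest point and snap shut below it; when home its centre is 7 to 8 mm above the pipe's axis (78 mm above the bench). Resting on the pipe, not snapped, it is 15 mm or more higher.
- sensor_3_mid (a point): A third sensor just like sensor_1: its centre (None if absent). Two or three of them are present.
- stop_top (a point): Centre of the top of the mushroom stop's grip bar, on a fixed grey box 90 x 90 x 50 mm. The black head is a disc (48 mm diameter, 10 mm thick) with a grip bar on it, 44 mm long (this frame's x), 14 mm wide (y), 22 mm high above the disc; its top is 98 mm above the bench when up, 90 mm when latched down. The frame turns with the head.
- stop_press (a joint): How far the mushroom head is pushed down, m: 0 up, 0.008 down. A snap spring keeps it up or down; pushing takes about 7 N, and past half-way it goes down by itself and stays.
- stop_turn (a joint): Turn of the head, rad: 0 at rest, grows clockwise seen from above, at most 1.0. A light spring turns it back when let go. With the head down, turning it to about 0.6 or more (a safe 0.8) drives the head up past half-way, and it pops up when let go.
- pump_top (a point): Centre of the top of the hand pump's plunger head: a black round head 46 mm in diameter on the grey upright cylinder at the stand's end (on the pipe's +y side, 155 mm from the pipe's middle), 142 mm above the bench when up, 117 mm when fully down.
- pump_plunger (a joint): How far the plunger is pushed down, m: 0 up, 0.025 at its stop. A spring pushes it back up: 3 N at the top, 9 N at the stop.
- jar: Bystander: white screw jar, origin at the centre of its underside. To be left where it is.
- glue: Bystander: glue bottle, origin at the centre of its underside. To be left where it is.
- tape: Bystander: yellow tape roll, origin at the centre of its underside. To be left where it is.
Mind the look-alikes: they are no part of the job. What is shaped like the part that bears sensor_1_mid but blue or yellow is not meant.

How it is judged (in metres and radians):
On the way, in this order (a step that is already met when the one before it is completed fails the run):
1. the mushroom stop is pushed down and stays latched (value of joint stop_press above 0.006 m), for 0.3 s.
2. every sensor is snapped home on the pipe and let go, the stop still down (value of joint stop_press above 0.006 m and z of sensor_1_mid in the frame of pipe_mid between 0.003 and 0.0125 m and x of sensor_1_mid in the frame of pipe_mid between -0.006 and 0.006 m and y of sensor_1_mid in the frame of pipe_mid between -0.112 and 0.112 m and angle between each of sensor_1_mid, sensor_2_mid, sensor_3_mid's own z axis and vertical below 0.35 rad and z of sensor_2_mid in the frame of pipe_mid between 0.003 and 0.0125 m and x of sensor_2_mid in the frame of pipe_mid between -0.006 and 0.006 m and y of sensor_2_mid in the frame of pipe_mid between -0.112 and 0.112 m and z of sensor_3_mid in the frame of pipe_mid between 0.003 and 0.0125 m and x of sensor_3_mid in the frame of pipe_mid between -0.006 and 0.006 m and y of sensor_3_mid in the frame of pipe_mid between -0.112 and 0.112 m and contact force between the fingers and sensor_1 below 0.2 N and contact force between the fingers and sensor_2 below 0.2 N and contact force between the fingers and sensor_3 below 0.2 N), for 0.3 s.
3. the stop has been turned and has popped up (value of joint stop_press below 0.002 m), for 0.2 s.
4. the pump plunger is down at its stop (value of joint pump_plunger above 0.0225 m), for 0.05 s.
5. the plunger has come up (value of joint pump_plunger below 0.003 m), for 0.1 s.
6. the plunger is down at its stop a second time (value of joint pump_plunger above 0.0225 m), for 0.05 s.
7. the plunger has come up again (value of joint pump_plunger below 0.003 m), for 0.1 s.
8. the plunger is down at its stop a third time (value of joint pump_plunger above 0.0225 m), for 0.05 s.
9. the plunger has come up after the third stroke, the stop still up (value of joint pump_plunger below 0.003 m and value of joint stop_press below 0.002 m), for 0.1 s.
10. the stop is pushed down again and latched (value of joint stop_press above 0.006 m), for 0.3 s.
At the end, for the whole second after the job is handed in: Every sensor is snapped home on the pipe (centre 3 to 12.5 mm above the axis, within 6 mm sideways, between the end blocks, leaning under 0.35 rad) and at rest; the stop is latched down again (over 6 mm) and the plunger is up (within 3 mm) (z of sensor_1_mid in the frame of pipe_mid between 0.003 and 0.0125 m and x of sensor_1_mid in the frame of pipe_mid between -0.006 and 0.006 m and y of sensor_1_mid in the frame of pipe_mid between -0.112 and 0.112 m and angle between each of sensor_1_mid, sensor_2_mid, sensor_3_mid's own z axis and vertical below 0.35 rad and z of sensor_2_mid in the frame of pipe_mid between 0.003 and 0.0125 m and x of sensor_2_mid in the frame of pipe_mid between -0.006 and 0.006 m and y of sensor_2_mid in the frame of pipe_mid between -0.112 and 0.112 m and z of sensor_3_mid in the frame of pipe_mid between 0.003 and 0.0125 m and x of sensor_3_mid in the frame of pipe_mid between -0.006 and 0.006 m and y of sensor_3_mid in the frame of pipe_mid between -0.112 and 0.112 m and value of joint stop_press above 0.006 m and value of joint pump_plunger below 0.003 m and linear speed of each of sensor_1, sensor_2, sensor_3 below 0.02 m/s); the robot touches nothing.
It fails at once if a bystander (jar, glue bottle, tape) is moved by more than 30 mm (distance of any of jar, glue, tape from where it was at the start of the episode above 0.03 m).
It fails at once if the pump is pushed while the stop is down (value of joint pump_plunger above 0.01 m and value of joint stop_press above 0.006 m).
Of sensor_1, sensor_2, sensor_3 only 2 to 3 are there at a start; the rules pass over those that are not, and their reading is None.
At some moment in a run one of sensor_1, sensor_2, sensor_3 may be knocked a few centimetres aside while the robot is not near it.
It also fails if it takes over 210 s, if anything falls off the work surface, if the arm or the gripper's body presses on something with over 40 N, if the wrist force passes 120 N, or if a joint passes its speed limit or range.

## Working session

There is one attempt and no reset: what is moved stays moved. The work goes in short steps, Python scripts to look and compute and a shell command to move; the robot and the scene stay as the last step left them, time stands still between calls to the robot, and variables do not carry over. Pictures are saved under pics/ and viewed, on a budget of 14 in all, crops included, one or two more only if the job needs it, and the job is handed in when it is done.

```bash
mkdir -p pics; python3 - <<'E'
from plant import bot,capture
import cv2,json
o=bot.get_obs()
print({k:o[k] for k in('time','tool_pos','tcp_rot','grip_width','contact_force')},bot.tip_extent)
for n in('scene','top','wrist'):
    c=capture(n); cv2.imwrite(f'pics/{n}0.png',c['image']); print(n,c['mtx'].tolist() if hasattr(c['mtx'],'tolist') else c['mtx'],c['dist_coeffs'],c['pose'])
E
```

```text
{'time': 0.0, 'tool_pos': array([122.47637821, 510.1273115 , 251.0464911 ]), 'tcp_rot': array([-1.72062443,  1.56924385, -1.95637044]), 'grip_width': 91.86333983076817, 'contact_force': array([0.19769159, 0.83144379, 0.83495784])} 25.0
scene [[477.8440410056872, 0.0, 322.7373134846981], [0.0, 477.8440410056872, 235.64001521128088], [0.0, 0.0, 1.0]] [0.01612731 0.         0.         0.         0.        ] [[ 5.14838687e-01 -6.41709340e-01  5.68463060e-01 -2.73264168e+02]
 [-8.57269250e-01 -3.89642582e-01  3.36553252e-01 -6.14829567e+02]
 [ 5.52804903e-03 -6.60596535e-01 -7.50720759e-01  1.21318020e+03]
 [ 0.00000000e+00  0.00000000e+00  0.00000000e+00  1.00000000e+00]]
top [[503.6713885844617, 0.0, 319.7478732146244], [0.0, 503.6713885844617, 241.25441933624697], [0.0, 0.0, 1.0]] [-0.10394928  0.          0.          0.          0.        ] [[-2.43186801e-04 -9.98912271e-01  4.66284852e-02  4.51511895e+02]
 [-9.99872700e-01  9.86795049e-04  1.59251547e-02 -1.35343437e+02]
 [-1.59538452e-02 -4.66186766e-02 -9.98785349e-01  1.82611253e+03]
 [ 0.00000000e+00  0.00000000e+00  0.00000000e+00  1.00000000e+00]]
wrist [[401.68559814668487, 0.0, 318.6540495590457], [0.0, 401.68559814668487, 241.38892026271847], [0.0, 0.0, 1.0]] [-0.01296938  0.          0.          0.          0.        ] [[ 2.32990164e-01  9.38903450e-01  2.53329617e-01  5.48071039e+01]
 [ 9.72477273e-01 -2.24441781e-01 -6.25606968e-02  5.26227623e+02]
 [-1.88070364e-03  2.60933322e-01 -9.65354994e-01  3.83814330e+02]
 [ 0.00000000e+00  0.00000000e+00  0.00000000e+00  1.00000000e+00]]
```

View pics/scene0.png

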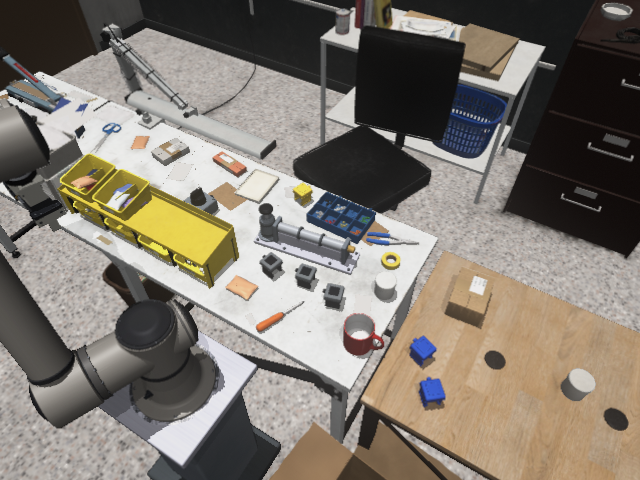

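View pics/top0.png

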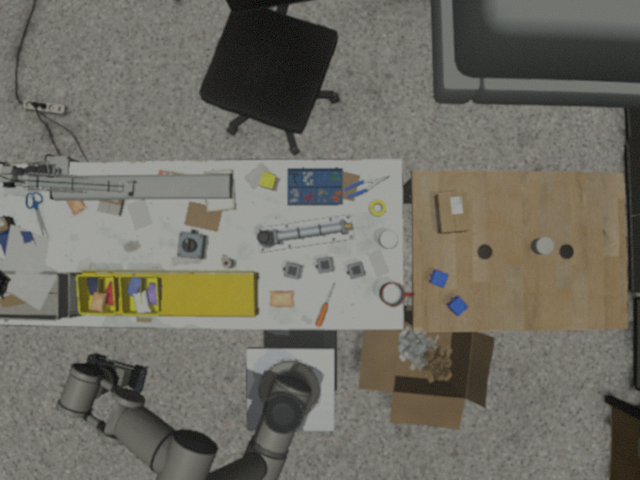

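Scene: three grey sensors at (270,265), (305,275), (333,295) in the scene view and at (292,270), (324,264), (355,270) from the top. Blue look-alikes are on the other table (scene 423,350 and 432,390), and a yellow one is at scene (303,191). The stop is at top (192,245), the pump at top (266,237), and the pipe runs to (348,228). The grey ones fit the description. I'll confirm this in one enlarged crop.

```bash
cat > h.py <<'E'
import numpy as np,cv2
def ray(c,uv):
    p=cv2.undistortPoints(np.array(uv,float).reshape(-1,1,2),np.array(c['mtx']),np.array(c['dist_coeffs'])).reshape(-1,2)
    T=np.array(c['pose']); d=np.c_[p,np.ones(len(p))]@T[:3,:3].T
    return T[:3,3],d
def plane(c,uv,z):
    o,d=ray(c,uv); return o+d*((z-o[2])/d[:,2])[:,None]
def tri(c1,uv1,c2,uv2):
    o1,d1=ray(c1,uv1);o2,d2=ray(c2,uv2);out=[]
    for a,b in zip(d1,d2):
        s=np.linalg.lstsq(np.c_[a,-b],o2-o1,rcond=None)[0]
        P,Q=o1+s[0]*a,o2+s[1]*b; out.append([*((P+Q)/2),np.linalg.norm(P-Q)])
    return np.array(out)
def proj(c,P):
    T=np.linalg.inv(np.array(c['pose'])); 
    return cv2.projectPoints(np.array(P,float).reshape(-1,1,3),cv2.Rodrigues(T[:3,:3])[0],T[:3,3],np.array(c['mtx']),np.array(c['dist_coeffs']))[0].reshape(-1,2)
E
python3 - <<'E'
import cv2,numpy as np
t=cv2.imread('pics/top0.png')[215:300,165:415]; s=cv2.imread('pics/scene0.png')[175:315,180:410]
a=cv2.resize(t,None,fx=3.2,fy=3.2,interpolation=cv2.INTER_CUBIC)
b=cv2.resize(s,None,fx=2.3,fy=2.3,interpolation=cv2.INTER_CUBIC)
o=np.zeros((a.shape[0]+b.shape[0],800,3),np.uint8);o[:a.shape[0],:a.shape[1]]=a;o[a.shape[0]:,:b.shape[1]]=b
cv2.imwrite('pics/crop1.png',o);print(o.shape,a.shape)
E
```

```text
(594, 800, 3) (272, 800, 3)
```

View pics/crop1.png

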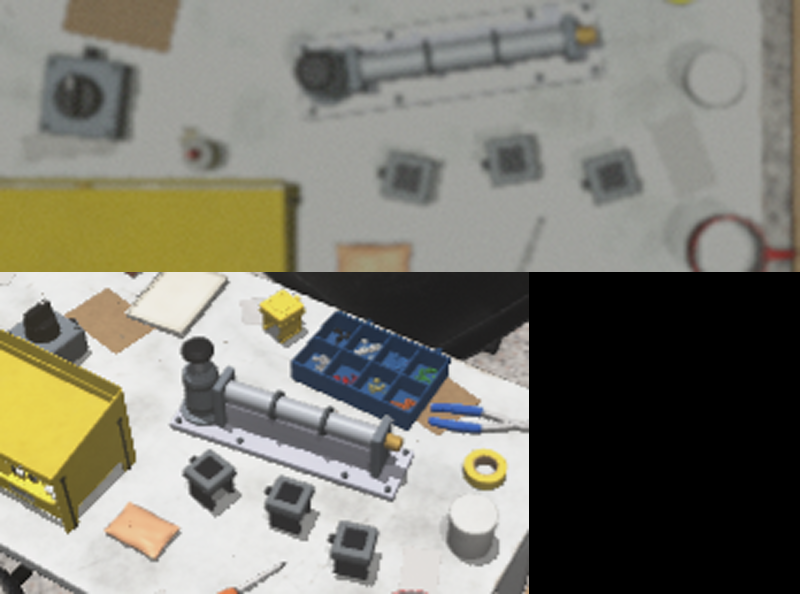

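The crop confirms three grey sensors with black arms. The yellow and blue ones are look-alikes. Next I triangulate the main points.

```bash
python3 - <<'E'
from plant import capture,bot
from h import *
np.set_printoptions(precision=1,suppress=True)
t=capture('top');s=capture('scene')
n=['s1','s2','s3','pump','stop','endL','endR']
T=np.array([(407,178),(510,160),(610,178),(318,72),(80,99),(352,70),(572,38)])/3.2+[165,215]
S=np.array([(211,468),(290,492),(355,535),(198,344),(41,310),(224,375),(379,428)],float);S=(S-[0,272])/2.3+[180,175]
for k,r in zip(n,tri(t,T,s,S)):print(k,r)
print('glue0',plane(t,[(229,263)],20),'mug',plane(t,[(391,293)],50),'jar',plane(t,[(388,239)],50),'bins edge',plane(t,[(256,272),(80,272)],100))
# tool axes
from scipy.spatial.transform import Rotation as R
o=bot.get_obs();print(R.from_euler('xyz',o['tcp_rot']).as_matrix())
E
```

```text
s1 [432.4 -12.4  57.7   5. ]
s2 [ 452.  -125.3   59.9    4.7]
s3 [ 432.4 -234.7   67.     5.4]
pump [542.8  75.7 151.8   1.4]
stop [516.3 340.2 106.4   0.7]
endL [548.8  43.5 102.7   5.7]
endR [ 580.9 -189.3   99.2    2.4]
glue0 [[457.6 220.8  20. ]] mug [[ 352.  -357.6   50. ]] jar [[ 542.2 -348.    50. ]] bins edge [[426.6 111.2 100. ]
 [424.1 740.3 100. ]]
[[-0.   0.2  1. ]
 [-0.   1.  -0.2]
 [-1.  -0.  -0. ]]
```

```bash
cat >> h.py <<'E'
from scipy.spatial.transform import Rotation as R
def st():
    from plant import bot
    o=bot.get_obs(); M=R.from_euler('xyz',o['tcp_rot']).as_matrix()
    return o,np.array(o['tool_pos']),M
def yaw(M): return np.degrees(np.arctan2(M[1,1],M[0,1]))  # direction of the jaw axis
def go(target,jaw=None):
    "shift in tool cm, turn about tool x in deg to put jaw axis at angle jaw (mod 180), tilt error"
    o,p,M=st(); d=M.T@(np.array(target)-p)/10
    print('t',round(o['time'],2),'p',p.round(1),'jaw',yaw(M).round(1),'tilt',np.degrees(np.arccos(-M[2,0])).round(2),'F',np.round(o['contact_force'],1),'w',round(o['grip_width'],1),'q6',round(o['joint_positions'][5],2))
    print('linear',d.round(2),'rotx', None if jaw is None else round(-((jaw-yaw(M)+90)%180-90),1))
E
python3 -c "
from h import *
go([516,340,230])"
```

```text
t 0.25 p [122.6 510.3 251.4] jaw 76.5 tilt 0.04 F [-0.8 -0.2  0.5] w 91.8 q6 -0.15
linear [ 2.14 -7.37 42.23] rotx None
```

```bash
python3 -m crank '[{"linear":[0.2,-0.7,4.2],"delta_rot":[0,0,0],"fingers":0.5},{"linear":[0.2,-0.7,4.2],"delta_rot":[0,0,0],"fingers":0.5},{"linear":[0.2,-0.7,4.2],"delta_rot":[0,0,0],"fingers":0.5},{"linear":[0.2,-0.7,4.2],"delta_rot":[0,0,0],"fingers":0.5},{"linear":[0.2,-0.7,4.2],"delta_rot":[0,0,0],"fingers":0.5}]'
python3 -m crank '[{"linear":[0.2,-0.7,4.0],"delta_rot":[0,0,0],"fingers":0.5},{"linear":[0.2,-0.7,4.0],"delta_rot":[0,0,0],"fingers":0.5},{"linear":[0.2,-0.7,4.0],"delta_rot":[0,0,0],"fingers":0.5},{"linear":[0.2,-0.7,4.0],"delta_rot":[0,0,0],"fingers":0.5},{"linear":[0,0,0],"delta_rot":[0,0,0],"fingers":0.5}]'
python3 - <<'E'
from h import *
from plant import capture
go([516,340,230]); c=capture('wrist'); cv2.imwrite('pics/w1.png',c['image']); print(proj(c,[516,340,98]))
E
```

```text
time: 0.75
tool_pos: [320.0, 426.5, 241.7]
tcp_rot: [1.573, 1.571, 1.338]
contact_force: [0.1, 0.2, -0.7]
grip_width: 56.5
time: 1.25
tool_pos: [471.6, 360.2, 232.7]
tcp_rot: [-0.666, 1.569, -0.907]
contact_force: [0.2, 0.9, -0.1]
grip_width: 45.6
t 1.25 p [471.6 360.2 232.7] jaw 76.2 tilt 0.08 F [ 0.2  0.9 -0.1] w 45.6 q6 -0.81
linear [ 0.28 -0.91  4.79] rotx None
[[306.81010677 301.75613709]]
```

View pics/w1.png

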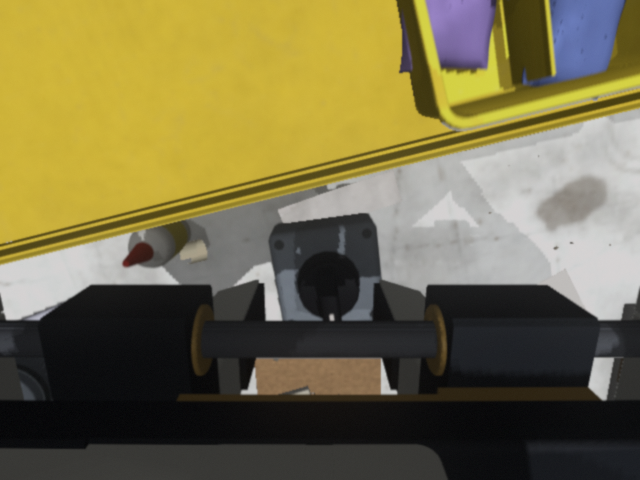

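The stop disc is at about (328,285), partly hidden by the gripper. The glue bottle is at (160,245). I'll move a bit further so the stop shows clear of the fingers.

```bash
python3 -m crank '[{"linear":[0,-0.7,3.5],"delta_rot":[0,0,0],"fingers":0},{"linear":[0,-0.7,3.5],"delta_rot":[0,0,0],"fingers":0},{"linear":[0,0,2],"delta_rot":[0,0,0],"fingers":0},{"linear":[0,0,0],"delta_rot":[0,0,0],"fingers":0},{"linear":[0,0,0],"delta_rot":[0,0,0],"fingers":0}]'
python3 - <<'E'
from h import *
from plant import capture
go([516,340,230]); c=capture('wrist'); u,v=proj(c,[516,340,98])[0];print(u,v,np.array(c['pose'])[:3,3])
np.save('pics/w2.npy',c,allow_pickle=True)
a=c['image'][int(v)-80:int(v)+80,int(u)-100:int(u)+100];print(int(u)-100,int(v)-80)
a=np.clip(a.astype(float)*1.8,0,255).astype(np.uint8)
cv2.imwrite('pics/w2.png',cv2.resize(a,None,fx=3,fy=3,interpolation=cv2.INTER_CUBIC))
E
```

```text
time: 1.8
tool_pos: [550.7, 328.8, 233.4]
tcp_rot: [-2.979, 1.569, 3.069]
contact_force: [0.3, 0.1, 0.1]
grip_width: 10.4
t 1.8 p [550.7 328.8 233.4] jaw 76.5 tilt 0.08 F [0.3 0.1 0.1] w 10.4 q6 -0.92
linear [ 0.35  0.28 -3.64] rotx None
323.6456976730965 184.7007541552017 [483.13976048 344.64579215 366.19258372]
223 104
```

View pics/w2.png

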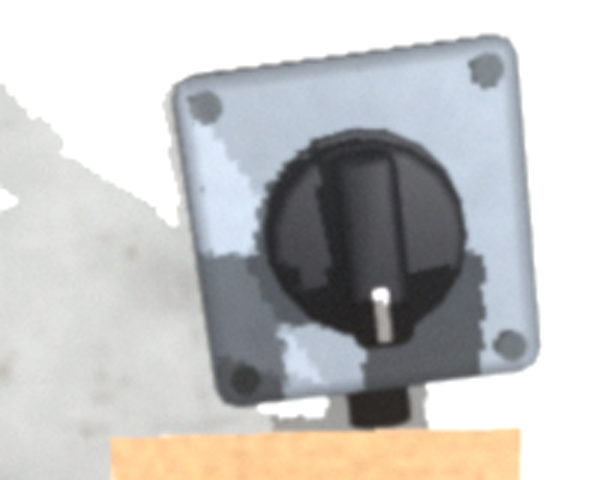

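```bash
python3 - <<'E'
from h import *
c=np.load('pics/w2.npy',allow_pickle=True).item()
f=lambda L:np.array(L)/3+[223,104]
print('bar',plane(c,f([(374,230),(369,162),(381,300)]),98))
print('disc',plane(c,f([(365,237)]),76))
b=plane(c,f([(205,105),(487,68),(510,343),(245,377)]),50);print('screws',b,b.mean(0))
go([*plane(c,f([(374,230)]),98)[0][:2],135])
E
```

```text
bar [[517.10334768 356.14139085  98.        ]
 [502.40360541 358.25265398  98.        ]
 [532.77753696 354.31136141  98.        ]]
disc [[521.02215483 354.62384913  76.        ]]
screws [[482.23602473 323.16720014  50.        ]
 [489.989119   394.72177277  50.        ]
 [561.04287469 387.15879323  50.        ]
 [553.64178754 315.91123606  50.        ]] [521.72745149 355.23975055  50.        ]
t 1.85 p [550.4 329.  233.6] jaw 76.6 tilt 0.07 F [-0.5  0.1 -0.2] w 6.8 q6 -0.92
linear [ 9.87  1.86 -3.86] rotx None
```

```bash
python3 - <<'E'
from h import *
from plant import capture
t=capture('top');s=capture('scene');w=capture('wrist')
for P in([521.7,355.2,50],[520,355,98],[516,340,98],[457.6,220.8,20]):print(P,proj(t,P),proj(s,P),proj(w,P))
T=cv2.imread('pics/top0.png');S=cv2.imread('pics/scene0.png')
i=0
for im,c,f in((T,t,6),(S,s,6)):
    u,v=proj(c,[516,345,70])[0].astype(int); a=cv2.resize(im[v-30:v+30,u-33:u+33],None,fx=f,fy=f,interpolation=cv2.INTER_CUBIC)
    for P,col in(([521.7,355.2,50],(0,0,255)),([516,340,98],(0,255,0)),([520,355,98],(255,0,255))):
        q=(proj(c,P)[0]-[u-33,v-30]+.5)*f; cv2.circle(a,tuple(q.astype(int)),4,col,-1)
    T2=a if i==0 else np.hstack([T2,a]); i=1
cv2.imwrite('pics/chk.png',T2);print(np.array(w['pose']).round(3),st())
E
```

```text
[521.7, 355.2, 50] [[190.25241758 244.94523533]] [[198.55135664 200.96527009]] [[343.13900276 179.81825953]]
[520, 355, 98] [[186.56419793 244.89036652]] [[195.55655168 191.11507888]] [[346.49847846 185.49123276]]
[516, 340, 98] [[190.7895735 246.0395487]] [[198.1996981  193.41883743]] [[323.26847247 184.85629866]]
[457.6, 220.8, 20] [[228.99482074 263.0129962 ]] [[218.63042097 233.72155519]] [[167.93086872 138.43728326]]
[[ 2.31000e-01  9.39000e-01  2.54000e-01  4.82764e+02]
 [ 9.73000e-01 -2.23000e-01 -6.10000e-02  3.44853e+02]
 [-0.00000e+00  2.61000e-01 -9.65000e-01  3.66700e+02]
 [ 0.00000e+00  0.00000e+00  0.00000e+00  1.00000e+00]] ({'time': 2.0, 'joint_positions': array([ 4.19050309e-01,  5.72483063e-01,  1.19898838e+00,  2.74100742e-04,
        1.37012496e+00, -9.17549751e-01]), 'dq': array([-0.00432713,  0.00238845, -0.00666016, -0.00173679,  0.00124876,
       -0.00230004]), 'tau': array([-1.53076588e-01, -5.52481771e+01, -2.52662247e+01,  1.76185527e-02,
        8.58536898e-02,  5.87482005e-03]), 'tool_pos': array([550.70273535, 329.02446044, 234.07681835]), 'tcp_rot': array([2.2380288, 1.5705277, 2.0037779]), 'contact_force': array([0.40115401, 0.12537019, 1.13253578]), 'moment': array([ 0.02840019, -0.01612222, -0.03666748]), 'grip_width': 0.5490192446105437}, array([550.70273535, 329.02446044, 234.07681835]), array([[-1.12710030e-04,  2.32114425e-01,  9.72688481e-01],
       [ 2.43837246e-04,  9.72688465e-01, -2.32114393e-01],
       [-9.99999964e-01,  2.11016060e-04, -1.66229888e-04]]))
```

View pics/chk.png

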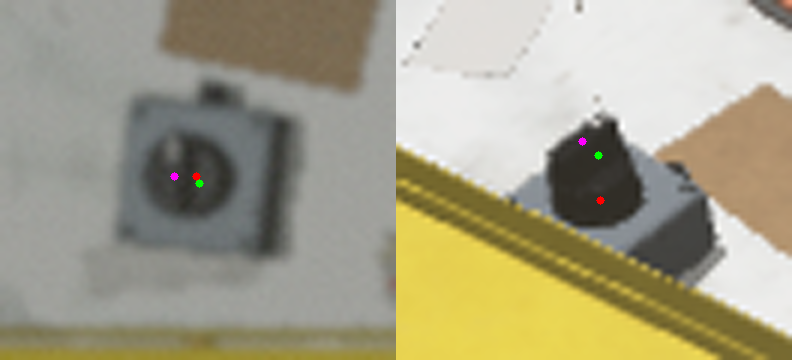

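The wrist-based box centre (521.7, 355.2) projects onto the box centre in the top view as well. My coarse top-view pick of the stop was wrong because of parallax, so I take the stop as (520, 355) with the bar axis at about -6°.

```bash
python3 -c "
from h import *
go([520,355,130],84)"; python3 -m crank '[{"linear":[2,1.8,-3.6],"delta_rot":[0,0,0],"fingers":0},{"linear":[3,0,0],"delta_rot":[-7.5,0,0],"fingers":0},{"linear":[3,0,0],"delta_rot":[0,0,0],"fingers":0},{"linear":[2.4,0,0],"delta_rot":[0,0,0],"fingers":0},{"linear":[0,0,0],"delta_rot":[0,0,0],"fingers":0}]'; python3 -c "
from h import *
go([520,355,115],84)"
```

```text
t 2.0 p [550.7 329.  234.1] jaw 76.6 tilt 0.02 F [0.4 0.1 1.1] w 0.5 q6 -0.92
linear [10.41  1.81 -3.59] rotx -7.4
time: 2.5
tool_pos: [518.5, 353.7, 126.5]
tcp_rot: [-2.585, 1.564, -2.688]
contact_force: [-0.4, 0.2, 0.2]
grip_width: 0.5
t 2.5 p [518.5 353.7 126.5] jaw 84.1 tilt 0.4 F [-0.4  0.2  0.2] w 0.5 q6 -0.99
linear [1.14 0.15 0.15] rotx 0.1
```

```bash
python3 -m crank '[{"linear":[0.4,0.1,0.1],"delta_rot":[0,0,0],"fingers":0},{"linear":[0.3,0,0],"delta_rot":[0,0,0],"fingers":0},{"linear":[0.3,0,0],"delta_rot":[0,0,0],"fingers":0},{"linear":[0.2,0,0],"delta_rot":[0,0,0],"fingers":0},{"linear":[0,0,0],"delta_rot":[0,0,0],"fingers":0}]'
```

```text
time: 3.0
tool_pos: [522.5, 355.1, 118.2]
tcp_rot: [0.61, 1.57, 0.505]
contact_force: [0.1, -0.1, 1.3]
grip_width: 0.5
```

```bash
python3 -m crank '[{"linear":[0.1,0,0],"delta_rot":[0,0,0],"fingers":0},{"linear":[0.1,0,0],"delta_rot":[0,0,0],"fingers":0},{"linear":[0,0,0],"delta_rot":[0,0,0],"fingers":0},{"linear":[0,0,0],"delta_rot":[0,0,0],"fingers":0},{"linear":[0,0,0],"delta_rot":[0,0,0],"fingers":0}]'
```

```text
time: 3.5
tool_pos: [522.2, 354.9, 115.6]
tcp_rot: [-2.794, 1.571, -2.899]
contact_force: [0.5, -0.6, 0.8]
grip_width: 0.4
```

```bash
python3 -m crank '[{"linear":[0.1,0,0],"delta_rot":[0,0,0],"fingers":0},{"linear":[0.1,0,0],"delta_rot":[0,0,0],"fingers":0},{"linear":[0.1,0,0],"delta_rot":[0,0,0],"fingers":0},{"linear":[0.1,0,0],"delta_rot":[0,0,0],"fingers":0},{"linear":[0,0,0],"delta_rot":[0,0,0],"fingers":0}]'
```

```text
time: 4.0
tool_pos: [522.7, 355.3, 115.0]
tcp_rot: [0.572, 1.568, 0.467]
contact_force: [-5.2, -3.1, 18.0]
grip_width: 0.7
```

Contact at the lower stop: 18 N with the tip at 90 mm, so the head is latched. Next, over the sensors for a wrist view.

```bash
python3 -m crank '[{"linear":[-3,0,0],"delta_rot":[0,0,0],"fingers":0},{"linear":[-4,0,0],"delta_rot":[0,0,0],"fingers":0.5},{"linear":[-4,-1,0],"delta_rot":[0,0,0],"fingers":1},{"linear":[-2,-3,0],"delta_rot":[0,0,0],"fingers":1},{"linear":[-2,-4.5,0],"delta_rot":[0,0,0],"fingers":1}]'
python3 -m crank '[{"linear":[0,-4.5,0],"delta_rot":[0,0,0],"fingers":1},{"linear":[0,-4.5,0],"delta_rot":[0,0,0],"fingers":1},{"linear":[0,-4.5,0],"delta_rot":[0,0,0],"fingers":1},{"linear":[0,-4.5,0],"delta_rot":[0,0,0],"fingers":1},{"linear":[0,-4.5,0],"delta_rot":[0,0,0],"fingers":1}]'
python3 -m crank '[{"linear":[0,-4.5,1],"delta_rot":[0,0,0],"fingers":1},{"linear":[0,-4.5,1],"delta_rot":[0,0,0],"fingers":1},{"linear":[0,-4.5,1],"delta_rot":[0,0,0],"fingers":1},{"linear":[0,-3,0.5],"delta_rot":[0,0,0],"fingers":1},{"linear":[0,0,0],"delta_rot":[0,0,0],"fingers":1}]'
python3 - <<'E'
from h import *
from plant import capture
go([530,-120,270]); c=capture('wrist'); print(proj(c,[[432,-12,56],[452,-125,56],[432,-235,56],[518,356,90]]))
np.save('pics/w3.npy',c,allow_pickle=True); cv2.imwrite('pics/w3.png',c['image'])
E
```

```text
time: 4.5
tool_pos: [513.2, 271.0, 263.0]
tcp_rot: [0.653, 1.569, 0.551]
contact_force: [1.1, -1.5, 0.3]
grip_width: 27.8
time: 5.0
tool_pos: [489.2, 45.0, 261.9]
tcp_rot: [0.109, 1.57, 0.004]
contact_force: [1.5, -1.0, 0.2]
grip_width: 67.8
time: 5.5
tool_pos: [507.3, -124.7, 261.4]
tcp_rot: [-1.389, 1.57, -1.498]
contact_force: [-0.5, 0.9, -0.5]
grip_width: 91.6
t 5.5 p [ 507.3 -124.7  261.4] jaw 83.7 tilt 0.06 F [-0.5  0.9 -0.5] w 91.6 q6 -1.85
linear [-0.86  0.72  2.2 ] rotx None
[[449.033079   110.49710532]
 [312.00422397 151.29220233]
 [175.86330452 141.52106569]
 [939.1695995  173.99683674]]
```

View pics/w3.png

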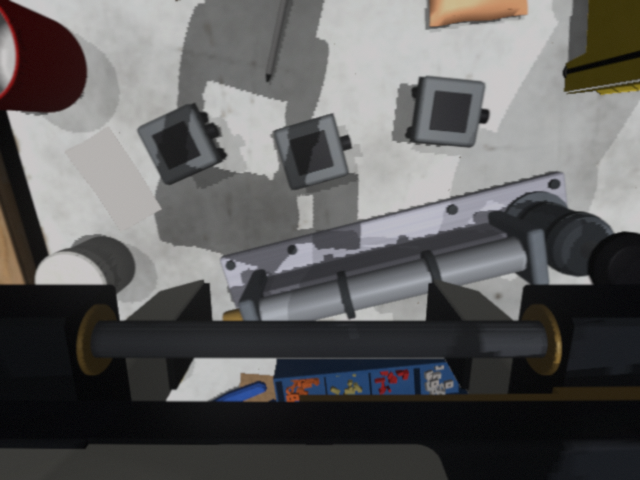

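Sensors in the wrist view: A (448,112), B (311,152), C (180,145). Each has a dark nub on its right. I need the groove direction, so one enlarged crop.

```bash
python3 - <<'E'
from h import *
c=np.load('pics/w3.npy',allow_pickle=True).item()['image']
S=cv2.imread('pics/scene0.png')[245:315,250:355]
a=np.vstack([cv2.resize(c[90:200,125:360],(800,374),interpolation=cv2.INTER_CUBIC)])
a=np.clip(a*2.,0,255).astype(np.uint8)
b=cv2.resize(S,(330,220),interpolation=cv2.INTER_CUBIC);b=np.clip(b*1.8,0,255).astype(np.uint8)
d=np.clip(cv2.resize(c[60:165,395:505],(230,220),interpolation=cv2.INTER_CUBIC)*2.,0,255).astype(np.uint8)
o=np.zeros((594,800,3),np.uint8);o[:374]=a;o[374:,:330]=b;o[374:,340:570]=d
cv2.imwrite('pics/crop3.png',o)
E
```

```text
(no output)
```

View pics/crop3.png

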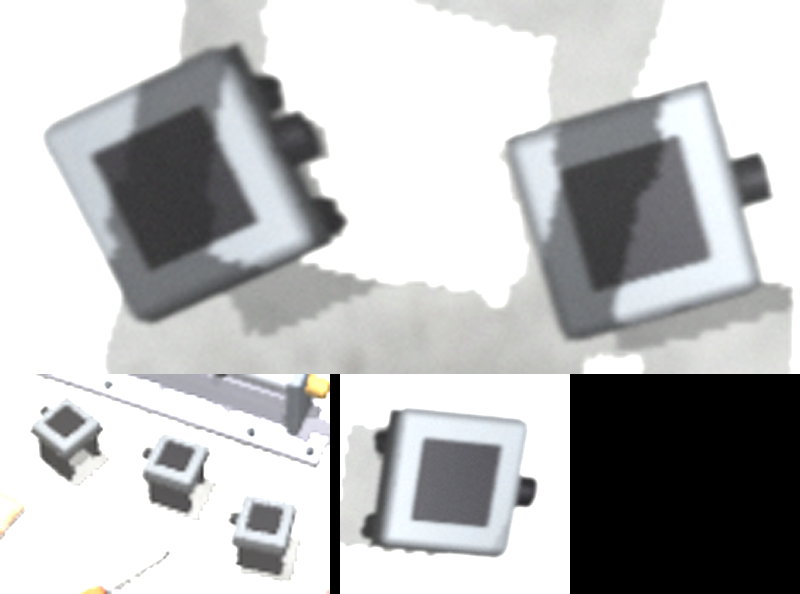

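Feet appear at both ends of the nub face, so each groove runs along the nub direction and the grip is across it. Now to work out poses.

```bash
python3 - <<'E'
from h import *
np.set_printoptions(precision=1,suppress=True)
c=np.load('pics/w3.npy',allow_pickle=True).item()
k=800/235
Q={'C':np.array([(48,135),(235,48),(315,245),(140,322)])/k+[125,90],'B':np.array([(508,143),(708,84),(760,285),(572,338)])/k+[125,90],
'A':np.array([(64,38),(185,47),(163,181),(45,168)])/2.09+[395,60]}
for n,q in Q.items():
    p=plane(c,q,56); e=np.linalg.norm(np.roll(p,-1,0)-p,axis=1)
    g=(p[1]+p[2]-p[0]-p[3])[:2]; j=(p[2]+p[3]-p[0]-p[1])[:2]
    print(n,p.mean(0),'sides',e,'groove',np.degrees(np.arctan2(g[1],g[0])).round(1),'jawdir',np.degrees(np.arctan2(j[1],j[0])).round(1))
p=plane(c,[(540,228),(255,270)],93);print('blocks',p)
p=plane(c,[(230,265),(292,250),(452,209),(554,184)],12);print('plate screws',p,np.degrees(np.arctan2(*(p[3]-p[0])[1::-1])))
E
```

```text
C [ 435.5 -232.9   56. ] sides [50.4 48.3 48.4 48.1] groove 106.6 jawdir 14.2
B [ 453.4 -125.1   56. ] sides [49.5 48.9 48.1 48.9] groove 99.5 jawdir 10.2
A [433.6 -11.5  56. ] sides [46.1 49.6 47.  47.8] groove 78.9 jawdir -10.8
blocks [[ 526.8   44.3   93. ]
 [ 536.9 -179.4   93. ]]
plate screws [[ 555.5 -220.3   12. ]
 [ 546.7 -156.5   12. ]
 [ 522.5    2.2   12. ]
 [ 508.7   99.7   12. ]] 98.32315607201289
```

Sizes and positions agree with the first triangulation. Next, one view from over the pipe to locate its axis and collars.

```bash
python3 -m crank '[{"linear":[0,1.5,4],"delta_rot":[0,0,0],"fingers":1},{"linear":[0,2,4],"delta_rot":[0,0,0],"fingers":1},{"linear":[0,2,4.5],"delta_rot":[0,0,0],"fingers":1},{"linear":[0,0,1],"delta_rot":[0,0,0],"fingers":1},{"linear":[0,0,0],"delta_rot":[0,0,0],"fingers":1}]'
python3 - <<'E'
from h import *
from plant import capture
go([630,-80,270]); c=capture('wrist'); 
np.save('pics/w4.npy',c,allow_pickle=True); cv2.imwrite('pics/w4.png',np.clip(c['image']*1.5,0,255).astype(np.uint8))
E
```

```text
time: 6.05
tool_pos: [648.3, -78.2, 260.4]
tcp_rot: [2.715, 1.569, 2.613]
contact_force: [-0.9, 0.1, -0.1]
grip_width: 92.1
t 6.05 p [648.3 -78.2 260.4] jaw 84.2 tilt 0.08 F [-0.9  0.1 -0.1] w 92.1 q6 -1.71
linear [-0.96 -0.36 -1.8 ] rotx None
```

View pics/w4.png

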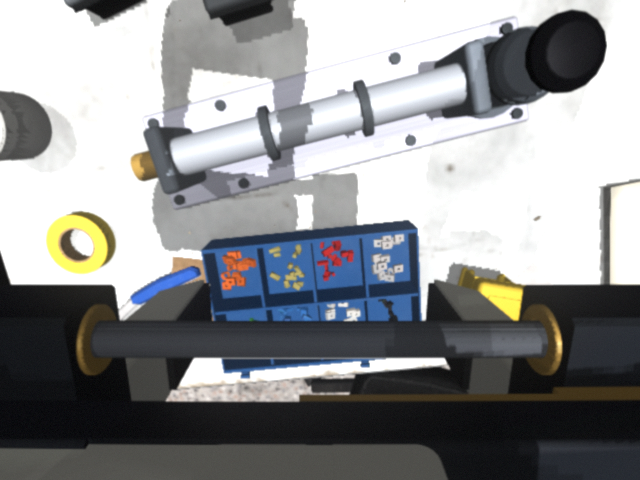

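```bash
python3 - <<'E'
from h import *
np.set_printoptions(precision=1,suppress=True)
c=np.load('pics/w4.npy',allow_pickle=True).item(); im=c['image']
g=cv2.GaussianBlur(cv2.cvtColor(im,cv2.COLOR_BGR2GRAY),(3,3),0)
def dark(u0,v0):  # dark blob (screw head / collar) centroid near a click
    m=(g[v0-8:v0+9,u0-8:u0+9]<90).astype(np.uint8);y,x=np.nonzero(m);return (u0-8+x.mean(),v0-8+y.mean()) if len(x) else (u0,v0)
sc=[dark(*q) for q in[(152,124),(180,200),(516,113),(508,23)]]
P=plane(c,sc,12);print('screws',P,'mid',P.mean(0))
col=plane(c,[(268.5,133),(364.5,108.5)],70);print('collars',col,col.mean(0),np.linalg.norm(col[1]-col[0]),np.degrees(np.arctan2(*(col[1]-col[0])[1::-1])))
L=(P[2]+P[3]-P[0]-P[1])[:2];print('axis dir',np.degrees(np.arctan2(L[1],L[0])))
# pipe outline: strongest vertical gradients around the middle line
gy=cv2.Sobel(cv2.cvtColor(im,cv2.COLOR_BGR2GRAY).astype(np.float32),cv2.CV_32F,0,1,ksize=3)
mid=[]
for u in list(range(195,250,5))+list(range(285,350,5))+list(range(385,450,5)):
    v=133+(u-268.5)*(108.5-133)/96; a=np.abs(gy[:,u]); r1=np.arange(int(v)-28,int(v)-11); r2=np.arange(int(v)+11,int(v)+28)
    mid.append((u,r1[a[r1].argmax()],r2[a[r2].argmax()]))
mid=np.array(mid);print(mid.tolist())
for k in(0,-1):
  pass
m=np.c_[mid[:,0],mid[:,1:].mean(1)];pp=plane(c,m,70);f=np.polyfit(pp[:,1],pp[:,0],1);r=pp[:,0]-np.polyval(f,pp[:,1])
k=np.abs(r)<2.5;f=np.polyfit(pp[k,1],pp[k,0],1);print('axis x at y=-75',np.polyval(f,-75),'dir',90-np.degrees(np.arctan(f[0])),k.sum(),r)
pu=plane(c,[(567,50)],142);print('pump',pu)
E
```

```text
screws [[ 557.7 -221.6   12. ]
 [ 626.7 -210.5   12. ]
 [ 578.5  108.3   12. ]
 [ 507.3   99.2   12. ]] mid [567.6 -56.1  12. ]
collars [[ 574.8 -110.4   70. ]
 [ 564.2  -34.8   70. ]] [569.5 -72.6  70. ] 76.31708367604223 97.96041734417979
axis dir 98.75880819682702
[[195, 132, 172], [200, 130, 171], [205, 129, 168], [210, 128, 166], [215, 126, 171], [220, 125, 166], [225, 124, 165], [230, 122, 164], [235, 121, 162], [240, 120, 161], [245, 118, 160], [285, 108, 149], [290, 106, 148], [295, 105, 147], [300, 104, 145], [305, 103, 144], [310, 101, 143], [315, 100, 142], [320, 98, 140], [325, 97, 139], [330, 96, 138], [335, 94, 136], [340, 89, 135], [345, 90, 135], [385, 81, 123], [390, 80, 122], [395, 78, 121], [400, 77, 120], [405, 76, 118], [410, 75, 117], [415, 73, 116], [420, 74, 114], [425, 73, 113], [430, 71, 118], [435, 62, 117], [440, 67, 116], [445, 66, 107]]
axis x at y=-75 569.5577268883911 dir 98.07816116813336 37 [ 0.2  0.  -0.5 -0.7  1.4  0.1  0.4  0.2  0.1  0.3  0.1  0.  -0.1  0.1
 -0.1  0.1 -0.   0.2 -0.3 -0.1  0.1 -0.4 -1.7 -0.4 -0.5 -0.3 -0.5 -0.3
 -0.5 -0.3 -0.4  0.1  0.3  2.3 -0.3  2.  -0.7]
pump [[546.8  75.9 142. ]]
```

Pipe middle is about (569.4, -72.6), direction 98.1°, collar spacing 76 mm (75 expected). Quick height check across views, then I go to sensor A.

```bash
python3 - <<'E'
from h import *
from plant import capture
np.set_printoptions(precision=1,suppress=True)
w3=np.load('pics/w3.npy',allow_pickle=True).item();w4=np.load('pics/w4.npy',allow_pickle=True).item()
print('collars',tri(w3,[(345,293),(430,265)],w4,[(268.5,133),(364.5,108.5)]))
t=capture('top')
k=800/235
w=[np.array([(64,38),(185,47),(163,181),(45,168)]).mean(0)/2.09+[395,60],np.array([(508,143),(708,84),(760,285),(572,338)]).mean(0)/k+[125,90],np.array([(48,135),(235,48),(315,245),(140,322)]).mean(0)/k+[125,90]]
print('sensors',tri(w3,w,t,np.array([(407,178),(510,160),(610,178)])/3.2+[165,215]))
go([433.6,-11.5,230],-11)
E
python3 -m crank '[{"linear":[0.5,0.9,-4.4],"delta_rot":[0,0,0],"fingers":1},{"linear":[0.5,0.9,-4.4],"delta_rot":[0,0,0],"fingers":1},{"linear":[0.5,0.9,-4.4],"delta_rot":[0,0,0],"fingers":1},{"linear":[0.5,0.9,-4.4],"delta_rot":[0,0,0],"fingers":1},{"linear":[0.5,0.9,-3.5],"delta_rot":[0,0,0],"fingers":1}]'
python3 -m crank '[{"linear":[0,0,0],"delta_rot":[8.5,0,0],"fingers":1},{"linear":[0,0,0],"delta_rot":[8.5,0,0],"fingers":1},{"linear":[0,0,0],"delta_rot":[8.5,0,0],"fingers":1},{"linear":[0,0,0],"delta_rot":[8.5,0,0],"fingers":1},{"linear":[0,0,0],"delta_rot":[8.5,0,0],"fingers":1}]'
python3 -m crank '[{"linear":[0,0,0],"delta_rot":[8.5,0,0],"fingers":1},{"linear":[0,0,0],"delta_rot":[8.5,0,0],"fingers":1},{"linear":[0,0,0],"delta_rot":[8.5,0,0],"fingers":1},{"linear":[0,0,0],"delta_rot":[8.5,0,0],"fingers":1},{"linear":[0,0,0],"delta_rot":[8.5,0,0],"fingers":1}]'
python3 -c "
from h import *
go([433.6,-11.5,100],-11)"
```

```text
collars [[ 574.6 -110.2   68.1    0.9]
 [ 563.1  -31.9   51.5    1.8]]
sensors [[ 432.    -9.8   50.5    2.2]
 [ 450.6 -123.8  108.4    0.2]
 [ 433.  -233.    55.7    4.2]]
t 6.15 p [646.7 -79.4 261.4] jaw 84.1 tilt 0.07 F [0.1 0.9 0.7] w 91.6 q6 -1.71
linear [  3.2   4.5 -21.9] rotx -84.9
time: 6.65
tool_pos: [438.4, -12.9, 237.0]
tcp_rot: [0.496, 1.571, 0.39]
contact_force: [0.3, -0.8, 0.0]
grip_width: 92.0
time: 7.15
tool_pos: [440.8, -13.6, 237.3]
tcp_rot: [0.756, 1.57, -0.097]
contact_force: [1.1, 0.4, -0.5]
grip_width: 92.0
time: 7.65
tool_pos: [440.8, -13.6, 237.3]
tcp_rot: [1.551, 1.57, -0.044]
contact_force: [-0.0, -0.2, 0.9]
grip_width: 91.8
t 7.65 p [440.8 -13.6 237.3] jaw -1.4 tilt 0.05 F [-0.  -0.2  0.9] w 91.8 q6 -0.18
linear [13.73 -0.74 -0.19] rotx 9.6
```

```bash
python3 -m crank '[{"linear":[0,-0.7,-0.2],"delta_rot":[0,0,0],"fingers":1},{"linear":[3,0,0],"delta_rot":[5,0,0],"fingers":1},{"linear":[4,0,0],"delta_rot":[4.5,0,0],"fingers":1},{"linear":[4,0,0],"delta_rot":[0,0,0],"fingers":1},{"linear":[0,0,0],"delta_rot":[0,0,0],"fingers":1}]'
python3 -c "
from h import *
go([433.6,-11.5,54],-11)"
```

```text
time: 8.15
tool_pos: [431.1, -10.8, 123.6]
tcp_rot: [-1.599, 1.562, 2.933]
contact_force: [-0.6, 1.4, 2.2]
grip_width: 91.9
t 8.15 p [431.1 -10.8 123.6] jaw -10.3 tilt 0.53 F [-0.6  1.4  2.2] w 91.9 q6 -0.02
linear [6.96 0.32 0.02] rotx 0.7
```

```bash
python3 -m crank '[{"linear":[2,0.2,0],"delta_rot":[0.7,0,0],"fingers":1},{"linear":[2,0,0],"delta_rot":[0,0,0],"fingers":1},{"linear":[2,0,0],"delta_rot":[0,0,0],"fingers":1},{"linear":[0.6,0,0],"delta_rot":[0,0,0],"fingers":1},{"linear":[0,0,0],"delta_rot":[0,0,0],"fingers":1}]'
python3 -c "
from h import *
go([433.6,-11.5,54],-11)"
python3 -m crank '[{"linear":[0,0,0],"delta_rot":[0,0,0],"fingers":0.4},{"linear":[0,0,0],"delta_rot":[0,0,0],"fingers":0.4},{"linear":[0,0,0],"delta_rot":[0,0,0],"fingers":0.4},{"linear":[0,0,0],"delta_rot":[0,0,0],"fingers":0.4},{"linear":[0,0,0],"delta_rot":[0,0,0],"fingers":0.4}]'
```

```text
time: 8.65
tool_pos: [437.2, -11.9, 61.7]
tcp_rot: [1.83, 1.57, 0.065]
contact_force: [0.6, 0.4, 0.3]
grip_width: 92.2
t 8.65 p [437.2 -11.9  61.7] jaw -11.1 tilt 0.02 F [0.6 0.4 0.3] w 92.2 q6 -0.01
linear [ 0.77 -0.37  0.03] rotx -0.1
time: 9.15
tool_pos: [437.0, -11.9, 60.9]
tcp_rot: [-1.803, 1.57, 2.714]
contact_force: [-1.3, 0.3, 1.5]
grip_width: 56.7
```

```bash
python3 -m crank '[{"linear":[0.3,-0.2,0],"delta_rot":[0,0,0],"fingers":0.75},{"linear":[0.4,-0.1,0],"delta_rot":[0,0,0],"fingers":0.75},{"linear":[0,0,0],"delta_rot":[0,0,0],"fingers":0.45},{"linear":[0,0,0],"delta_rot":[0,0,0],"fingers":0.45},{"linear":[0,0,0],"delta_rot":[0,0,0],"fingers":0.45}]'
python3 -m crank '[{"linear":[0,0,0],"delta_rot":[0,0,0],"fingers":0.4},{"linear":[0,0,0],"delta_rot":[0,0,0],"fingers":0.4},{"linear":[-0.5,0,0],"delta_rot":[0,0,0],"fingers":0.4},{"linear":[-2,0,0],"delta_rot":[0,0,0],"fingers":0.4},{"linear":[-3,0,0],"delta_rot":[0,0,0],"fingers":0.4}]'
python3 -c "
from h import *
go([558.8,1.7,180],8.1)"
```

```text
time: 9.65
tool_pos: [434.4, -11.3, 53.7]
tcp_rot: [2.456, 1.571, 0.69]
contact_force: [0.6, -0.5, -1.1]
grip_width: 51.5
time: 10.15
tool_pos: [433.2, -11.1, 108.6]
tcp_rot: [-1.604, 1.567, 2.912]
contact_force: [0.0, 0.2, -1.0]
grip_width: 52.2
t 10.15 p [433.2 -11.1 108.6] jaw -11.2 tilt 0.21 F [ 0.   0.2 -1. ] w 52.2 q6 -0.01
linear [-7.19 12.05 -3.7 ] rotx -19.3
```

```bash
python3 -m crank '[{"linear":[-3,0,0],"delta_rot":[-6.5,0,0],"fingers":0.4},{"linear":[-3,0,0],"delta_rot":[-6.5,0,0],"fingers":0.4},{"linear":[-1,0,0],"delta_rot":[-6.5,0,0],"fingers":0.4},{"linear":[0,0,0],"delta_rot":[0,0,0],"fingers":0.4},{"linear":[0,0,0],"delta_rot":[0,0,0],"fingers":0.4}]'
python3 -c "
from h import *
go([558.8,1.7,165],8.1)"
```

```text
time: 10.65
tool_pos: [433.9, -11.2, 178.5]
tcp_rot: [-2.378, 1.571, 2.476]
contact_force: [-0.6, -0.1, -1.9]
grip_width: 51.5
t 10.65 p [433.9 -11.2 178.5] jaw 8.1 tilt 0.02 F [-0.6 -0.1 -1.9] w 51.5 q6 -0.34
linear [ 1.35 12.55  0.48] rotx 0.0
```

```bash
python3 -m crank '[{"linear":[0,3,0.2],"delta_rot":[0,0,0],"fingers":0.4},{"linear":[0,3.5,0.2],"delta_rot":[0,0,0],"fingers":0.4},{"linear":[0,3.5,0.1],"delta_rot":[0,0,0],"fingers":0.4},{"linear":[0.7,2.5,0],"delta_rot":[0,0,0],"fingers":0.4},{"linear":[0.6,0,0],"delta_rot":[0,0,0],"fingers":0.4}]'
python3 -m crank '[{"linear":[0,0,0],"delta_rot":[0,0,0],"fingers":0.4},{"linear":[0,0,0],"delta_rot":[0,0,0],"fingers":0.4},{"linear":[0,0,0],"delta_rot":[0,0,0],"fingers":0.4},{"linear":[0,0,0],"delta_rot":[0,0,0],"fingers":0.4},{"linear":[0,0,0],"delta_rot":[0,0,0],"fingers":0.4}]'
python3 - <<'E'
from h import *
from plant import capture
go([558.8,1.7,125],8.1); c=capture('wrist'); cv2.imwrite('pics/w5.png',np.clip(c['image']*1.5,0,255).astype(np.uint8))
E
```

```text
time: 11.15
tool_pos: [560.6, 2.0, 163.6]
tcp_rot: [-2.218, 1.57, 2.637]
contact_force: [-0.7, 0.9, -0.7]
grip_width: 51.8
time: 11.65
tool_pos: [558.5, 1.6, 166.2]
tcp_rot: [1.397, 1.57, -0.03]
contact_force: [-0.0, 0.1, -1.0]
grip_width: 51.8
t 11.65 p [558.5   1.6 166.2] jaw 8.3 tilt 0.04 F [-0.   0.1 -1. ] w 51.8 q6 -0.28
linear [ 4.12  0.03 -0.  ] rotx 0.2
```

View pics/w5.png

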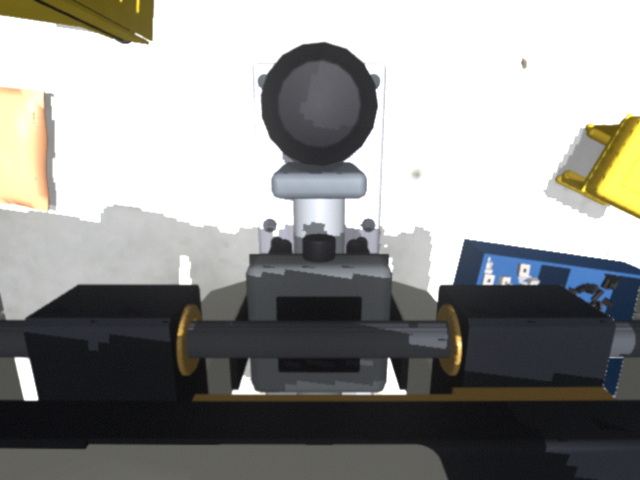

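Held sensor (centre column 320) lies in line with the pipe (column 319) and the pump (319,104). I lower it.

```bash
python3 -c "
from h import *
import cv2
from plant import capture
c=capture('wrist');print('pump',plane(c,[(319,104)],142))"
python3 -m crank '[{"linear":[1.5,0,0],"delta_rot":[0,0,0],"fingers":0.4},{"linear":[1.5,0,0],"delta_rot":[0,0,0],"fingers":0.4},{"linear":[1,0,0],"delta_rot":[0,0,0],"fingers":0.4},{"linear":[0.5,0,0],"delta_rot":[0,0,0],"fingers":0.4},{"linear":[0,0,0],"delta_rot":[0,0,0],"fingers":0.4}]'
python3 -m crank '[{"linear":[0.3,0,0],"delta_rot":[0,0,0],"fingers":0.4},{"linear":[0.3,0,0],"delta_rot":[0,0,0],"fingers":0.4},{"linear":[0.3,0,0],"delta_rot":[0,0,0],"fingers":0.4},{"linear":[0.2,0,0],"delta_rot":[0,0,0],"fingers":0.4},{"linear":[0,0,0],"delta_rot":[0,0,0],"fingers":0.4}]'
```

```text
pump [[547.49486728  80.71272971 142.        ]]
time: 12.25
tool_pos: [559.0, 1.7, 121.3]
tcp_rot: [1.352, 1.57, -0.074]
contact_force: [-1.0, -0.1, 2.2]
grip_width: 52.1
time: 12.75
tool_pos: [558.9, 1.5, 110.5]
tcp_rot: [1.088, 1.57, -0.338]
contact_force: [-1.8, -0.6, 5.2]
grip_width: 52.0
```

Pump is at (547.5, 80.7), matching the geometry. I keep pushing.

```bash

python3 -m crank '[{"linear":[0.2,0,0],"delta_rot":[0,0,0],"fingers":0.4},{"linear":[0.2,0,0],"delta_rot":[0,0,0],"fingers":0.4},{"linear":[0.2,0,0],"delta_rot":[0,0,0],"fingers":0.4},{"linear":[0.2,0,0],"delta_rot":[0,0,0],"fingers":0.4},{"linear":[0,0,0],"delta_rot":[0,0,0],"fingers":0.4}]'
python3 -m crank '[{"linear":[0,0,0],"delta_rot":[0,0,0],"fingers":0.4},{"linear":[0,0,0],"delta_rot":[0,0,0],"fingers":0.4},{"linear":[0,0,0],"delta_rot":[0,0,0],"fingers":0.4},{"linear":[0,0,0],"delta_rot":[0,0,0],"fingers":0.4},{"linear":[0,0,0],"delta_rot":[0,0,0],"fingers":0.4}]'
```

```text
time: 13.25
tool_pos: [558.5, 1.8, 102.6]
tcp_rot: [2.91, 1.571, 1.484]
contact_force: [-4.2, 0.4, 10.1]
grip_width: 52.1
time: 13.75
tool_pos: [558.5, 1.8, 102.6]
tcp_rot: [2.146, 1.571, 0.72]
contact_force: [-4.9, -0.1, 10.5]
grip_width: 51.5
```

```bash

python3 -m crank '[{"linear":[0.2,0,0],"delta_rot":[0,0,0],"fingers":0.4},{"linear":[0.1,0,0],"delta_rot":[0,0,0],"fingers":0.4},{"linear":[0,0,0],"delta_rot":[0,0,0],"fingers":0.4},{"linear":[0,0,0],"delta_rot":[0,0,0],"fingers":0.4},{"linear":[0,0,0],"delta_rot":[0,0,0],"fingers":0.4}]'
```

```text
time: 14.25
tool_pos: [558.6, 1.8, 102.4]
tcp_rot: [1.232, 1.569, -0.194]
contact_force: [-12.3, 0.5, 32.2]
grip_width: 51.7
```

Firmly home (32 N at the stop). Release, rise, and check with the top camera whether B or C have been knocked.

```bash

python3 -m crank '[{"linear":[-0.4,0,0],"delta_rot":[0,0,0],"fingers":0.8},{"linear":[0,0,0],"delta_rot":[0,0,0],"fingers":0.9},{"linear":[0,0,0],"delta_rot":[0,0,0],"fingers":0.9},{"linear":[-3,0,0],"delta_rot":[0,0,0],"fingers":1},{"linear":[-5,0,0],"delta_rot":[0,0,0],"fingers":1}]'
cat >> h.py <<'E'
def knock(pts):
    from plant import capture
    t=capture('top'); a=cv2.imread('pics/top0.png')
    for n,P in pts.items():
        u,v=proj(t,P)[0].astype(int); r=14; A=a[v-r:v+r,u-r:u+r].astype(float);B=t['image'][v-r:v+r,u-r:u+r].astype(float)
        print(n,'diff',np.abs(A-B).mean().round(1))
    return t
E
python3 - <<'E'
from h import *
t=knock({'A':[433,-11,56],'B':[453,-125,56],'C':[435,-233,56],'stop':[520,355,90],'glue':[457,221,20],'jar':[542,-348,50]})
go([453.4,-125.1,180],10)
E
```

```text
time: 14.75
tool_pos: [556.6, 2.0, 179.6]
tcp_rot: [-1.861, 1.562, 2.996]
contact_force: [0.9, -0.6, 1.1]
grip_width: 87.0
A diff 41.3
B diff 20.2
C diff 4.2
stop diff 5.4
glue diff 6.6
jar diff 5.1
t 14.8 p [561.3   1.5 190.3] jaw 8.3 tilt 0.48 F [3.5 0.6 7.2] w 89.5 q6 -0.28
linear [  0.95 -12.52  10.97] rotx -1.7
```

```bash

python3 -m crank '[{"linear":[-0.5,-1.5,4],"delta_rot":[0,0,0],"fingers":1},{"linear":[-1,-2.5,4],"delta_rot":[0,0,0],"fingers":1},{"linear":[-1,-3.5,4],"delta_rot":[-1.7,0,0],"fingers":1},{"linear":[0,-3.5,4],"delta_rot":[0,0,0],"fingers":1},{"linear":[0,-1.5,1],"delta_rot":[0,0,0],"fingers":1}]'
python3 - <<'E'
from h import *
from plant import capture
c=capture('wrist')
t=knock({'B':[453,-125,56],'C':[435,-233,56]})
go([453.4,-125.1,180],10)
print(proj(c,[453,-125,56]))
np.save('pics/w6.npy',c,allow_pickle=True)
cv2.imwrite('pics/w6.png',np.clip(c['image']*1.5,0,255).astype(np.uint8))
E
```

```text
time: 15.3
tool_pos: [463.3, -183.0, 206.5]
tcp_rot: [-0.559, 1.57, -1.958]
contact_force: [0.8, 0.3, 0.0]
grip_width: 92.1
B diff 24.1
C diff 44.9
t 15.4 p [ 463.6 -181.5  206.4] jaw 9.8 tilt 0.06 F [ 0.3  0.1 -0. ] w 92.0 q6 -0.7
linear [ 2.64 -0.04 -5.73] rotx -0.2
[[317.9484966  148.46046001]]
```

View pics/w6.png

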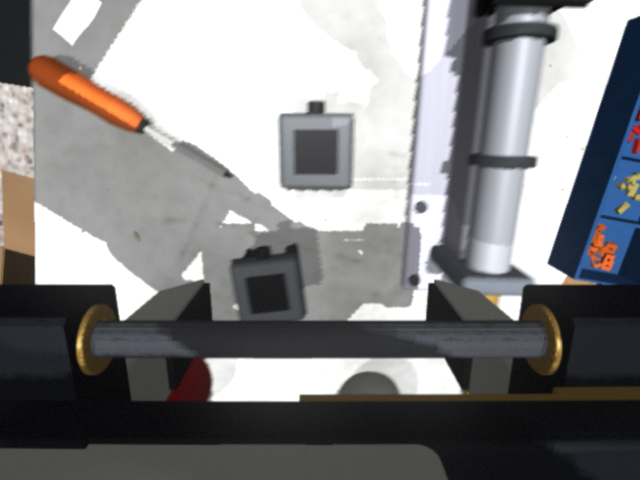

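B at (317,151), where predicted, and C at (269,284). Neither has been knocked.

```bash
python3 - <<'E'
from h import *
c=np.load('pics/w6.npy',allow_pickle=True).item()
p=plane(c,[(316.7,150.8),(281,114),(280,188),(352,113),(354,188)],56);print(p.round(1))
go([*p[0,:2],80],10)
E
python3 -m crank '[{"linear":[0,0,-3],"delta_rot":[0,0,0],"fingers":1},{"linear":[1,-0.1,-2.6],"delta_rot":[0,0,0],"fingers":1},{"linear":[3,0,0],"delta_rot":[0,0,0],"fingers":1},{"linear":[4,0,0],"delta_rot":[0,0,0],"fingers":1},{"linear":[4,0,0],"delta_rot":[0,0,0],"fingers":1}]'
python3 -m crank '[{"linear":[0,0,0],"delta_rot":[0,0,0],"fingers":1},{"linear":[0,0,0],"delta_rot":[0,0,0],"fingers":1},{"linear":[0,0,0],"delta_rot":[0,0,0],"fingers":1},{"linear":[0,0,0],"delta_rot":[0,0,0],"fingers":1},{"linear":[0,0,0],"delta_rot":[0,0,0],"fingers":1}]'
python3 -c "
from h import *
go([453.4,-125.1,54],9.5)"
```

```text
[[ 452.4 -126.7   56. ]
 [ 424.6 -106.9   56. ]
 [ 431.3 -156.4   56. ]
 [ 471.6  -98.1   56. ]
 [ 482.7 -147.5   56. ]]
t 15.4 p [ 463.6 -181.5  206.4] jaw 9.8 tilt 0.06 F [ 0.3  0.1 -0. ] w 92.0 q6 -0.7
linear [12.64 -0.15 -5.59] rotx -0.2
time: 15.9
tool_pos: [455.3, -123.5, 85.8]
tcp_rot: [1.196, 1.569, -0.199]
contact_force: [0.3, -0.1, -1.0]
grip_width: 91.3
time: 16.4
tool_pos: [455.1, -125.0, 88.3]
tcp_rot: [1.007, 1.568, -0.39]
contact_force: [0.1, -0.2, -0.2]
grip_width: 91.9
t 16.4 p [ 455.1 -125.    88.3] jaw 10.0 tilt 0.17 F [ 0.1 -0.2 -0.2] w 91.9 q6 -0.61
linear [ 3.43 -0.18 -0.03] rotx 0.5
```

```bash
python3 -m crank '[{"linear":[1.5,-0.2,0],"delta_rot":[0,0,0],"fingers":1},{"linear":[1.5,0,0],"delta_rot":[0,0,0],"fingers":1},{"linear":[0.4,0,0],"delta_rot":[0,0,0],"fingers":0.8},{"linear":[0,0,0],"delta_rot":[0,0,0],"fingers":0.6},{"linear":[0,0,0],"delta_rot":[0,0,0],"fingers":0.4}]'
python3 -m crank '[{"linear":[0,0,0],"delta_rot":[0,0,0],"fingers":0.4},{"linear":[0,0,0],"delta_rot":[0,0,0],"fingers":0.4},{"linear":[0,0,0],"delta_rot":[0,0,0],"fingers":0.4},{"linear":[0,0,0],"delta_rot":[0,0,0],"fingers":0.4},{"linear":[0,0,0],"delta_rot":[0,0,0],"fingers":0.4}]'
python3 -m crank '[{"linear":[-1,0,0],"delta_rot":[1.5,0,0],"fingers":0.4},{"linear":[-3,0,0],"delta_rot":[0,0,0],"fingers":0.4},{"linear":[-4,0,0],"delta_rot":[0,0,0],"fingers":0.4},{"linear":[-3,0,0],"delta_rot":[0,0,0],"fingers":0.4},{"linear":[0,0,0],"delta_rot":[0,0,0],"fingers":0.4}]'
python3 -c "
from h import *
go([569.4,-72.6,165],8.1)"
```

```text
time: 16.9
tool_pos: [452.8, -125.2, 53.6]
tcp_rot: [1.035, 1.57, -0.361]
contact_force: [0.3, -0.9, 0.6]
grip_width: 72.1
time: 17.4
tool_pos: [452.6, -125.2, 53.3]
tcp_rot: [1.038, 1.57, -0.359]
contact_force: [-0.2, 0.4, 5.5]
grip_width: 51.9
time: 17.9
tool_pos: [454.3, -125.8, 167.1]
tcp_rot: [1.005, 1.563, -0.419]
contact_force: [0.5, 0.0, -1.1]
grip_width: 51.8
t 17.9 p [ 454.3 -125.8  167.1] jaw 8.4 tilt 0.46 F [ 0.5  0.  -1.1] w 51.8 q6 -0.58
linear [ 0.28 12.17 -3.58] rotx 0.3
```

```bash
python3 -m crank '[{"linear":[0,3,-1.2],"delta_rot":[0,0,0],"fingers":0.4},{"linear":[0,3.5,-1.2],"delta_rot":[0,0,0],"fingers":0.4},{"linear":[0,3.5,-1.2],"delta_rot":[0,0,0],"fingers":0.4},{"linear":[0,2.2,0],"delta_rot":[0,0,0],"fingers":0.4},{"linear":[0,0,0],"delta_rot":[0,0,0],"fingers":0.4}]'
python3 -m crank '[{"linear":[0,0,0],"delta_rot":[0,0,0],"fingers":0.4},{"linear":[0,0,0],"delta_rot":[0,0,0],"fingers":0.4},{"linear":[0,0,0],"delta_rot":[0,0,0],"fingers":0.4},{"linear":[0,0,0],"delta_rot":[0,0,0],"fingers":0.4},{"linear":[0,0,0],"delta_rot":[0,0,0],"fingers":0.4}]'
python3 -c "
from h import *
go([568.8,-72.6,122],8.1)"
```

```text
time: 18.4
tool_pos: [569.2, -70.5, 161.7]
tcp_rot: [-2.709, 1.57, 2.152]
contact_force: [0.8, 0.9, -1.5]
grip_width: 51.6
time: 18.9
tool_pos: [567.4, -71.7, 163.2]
tcp_rot: [1.445, 1.571, 0.022]
contact_force: [0.1, -0.3, -0.1]
grip_width: 52.3
t 18.9 p [567.4 -71.7 163.2] jaw 8.5 tilt 0.01 F [ 0.1 -0.3 -0.1] w 52.3 q6 -0.41
linear [4.12 0.13 0.11] rotx 0.4
```

```bash
python3 -m crank '[{"linear":[1.5,0.1,0.1],"delta_rot":[0.3,0,0],"fingers":0.4},{"linear":[1.5,0,0],"delta_rot":[0,0,0],"fingers":0.4},{"linear":[0.8,0,0],"delta_rot":[0,0,0],"fingers":0.4},{"linear":[0.3,0,0],"delta_rot":[0,0,0],"fingers":0.4},{"linear":[0,0,0],"delta_rot":[0,0,0],"fingers":0.4}]'
python3 -m crank '[{"linear":[0.3,0,0],"delta_rot":[0,0,0],"fingers":0.4},{"linear":[0.3,0,0],"delta_rot":[0,0,0],"fingers":0.4},{"linear":[0.3,0,0],"delta_rot":[0,0,0],"fingers":0.4},{"linear":[0.3,0,0],"delta_rot":[0,0,0],"fingers":0.4},{"linear":[0,0,0],"delta_rot":[0,0,0],"fingers":0.4}]'
python3 -m crank '[{"linear":[0.3,0,0],"delta_rot":[0,0,0],"fingers":0.4},{"linear":[0.3,0,0],"delta_rot":[0,0,0],"fingers":0.4},{"linear":[0.2,0,0],"delta_rot":[0,0,0],"fingers":0.4},{"linear":[0.1,0,0],"delta_rot":[0,0,0],"fingers":0.4},{"linear":[0,0,0],"delta_rot":[0,0,0],"fingers":0.4}]'
```

```text
time: 19.4
tool_pos: [569.2, -72.4, 122.5]
tcp_rot: [1.208, 1.57, -0.22]
contact_force: [0.9, -0.0, -1.4]
grip_width: 51.5
time: 19.9
tool_pos: [569.2, -72.5, 110.5]
tcp_rot: [1.029, 1.569, -0.399]
contact_force: [0.9, -1.2, 2.4]
grip_width: 52.0
time: 20.4
tool_pos: [568.7, -72.1, 102.3]
tcp_rot: [1.602, 1.57, 0.174]
contact_force: [-4.2, 0.9, 13.2]
grip_width: 52.1
```

```bash

python3 -m crank '[{"linear":[0.2,0,0],"delta_rot":[0,0,0],"fingers":0.4},{"linear":[0,0,0],"delta_rot":[0,0,0],"fingers":0.4},{"linear":[0,0,0],"delta_rot":[0,0,0],"fingers":0.4},{"linear":[0,0,0],"delta_rot":[0,0,0],"fingers":0.4},{"linear":[0,0,0],"delta_rot":[0,0,0],"fingers":0.4}]'
python3 -m crank '[{"linear":[-0.4,0,0],"delta_rot":[0,0,0],"fingers":0.8},{"linear":[0,0,0],"delta_rot":[0,0,0],"fingers":0.9},{"linear":[0,0,0],"delta_rot":[0,0,0],"fingers":0.9},{"linear":[-3,0,0],"delta_rot":[0,0,0],"fingers":1},{"linear":[-5,0,0],"delta_rot":[0,0,0],"fingers":1}]'
python3 -c "
from h import *
go([434.5,-298,205],15.5)"
```

```text
time: 20.9
tool_pos: [568.7, -72.1, 102.2]
tcp_rot: [1.199, 1.569, -0.229]
contact_force: [-8.7, 2.2, 26.0]
grip_width: 51.5
time: 21.4
tool_pos: [566.6, -71.8, 179.7]
tcp_rot: [-1.984, 1.561, 2.871]
contact_force: [1.4, -1.0, 0.4]
grip_width: 87.1
t 21.4 p [566.6 -71.8 179.7] jaw 8.2 tilt 0.55 F [ 1.4 -1.   0.4] w 87.1 q6 -0.4
linear [ -2.46 -16.31  20.51] rotx -7.3
```

```bash

python3 -m crank '[{"linear":[-1.2,-3,4],"delta_rot":[0,0,0],"fingers":1},{"linear":[-1.2,-3,4],"delta_rot":[0,0,0],"fingers":1},{"linear":[0,-3.5,4],"delta_rot":[0,0,0],"fingers":1},{"linear":[0,-3.5,4],"delta_rot":[0,0,0],"fingers":1},{"linear":[0,-2,2.5],"delta_rot":[-7.3,0,0],"fingers":1}]'
python3 - <<'E'
from h import *
from plant import capture
c=capture('wrist'); go([435,-233,80],15.5); print(proj(c,[435,-233,56]))
np.save('pics/w7.npy',c,allow_pickle=True)
g=cv2.cvtColor(c['image'],cv2.COLOR_BGR2GRAY); u,v=proj(c,[435,-233,56])[0].astype(int)
cv2.imwrite('pics/w7.png',np.clip(c['image'][:300]*1.5,0,255).astype(np.uint8))
E
```

```text
time: 21.9
tool_pos: [449.3, -271.2, 205.6]
tcp_rot: [-2.172, 1.569, 2.811]
contact_force: [0.4, 0.9, 1.2]
grip_width: 91.9
t 21.95 p [ 447.9 -274.4  205.6] jaw 16.1 tilt 0.16 F [-1.9 -3.5 -0.2] w 91.9 q6 -0.97
linear [12.55 -0.06 -4.35] rotx 0.6
[[313.42449383 175.65103054]]
```

View pics/w7.png

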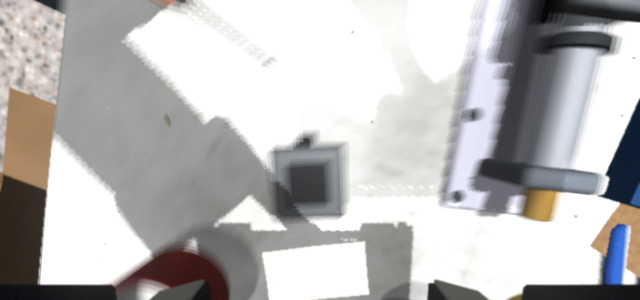

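C is at (310,181), slightly motion-blurred, within a few pixels of the prediction and square to the jaws. I descend.

```bash

python3 -m crank '[{"linear":[0,-0.1,-2.4],"delta_rot":[0,0,0],"fingers":1},{"linear":[1,0,-2],"delta_rot":[0.5,0,0],"fingers":1},{"linear":[3,0,0],"delta_rot":[0,0,0],"fingers":1},{"linear":[4,0,0],"delta_rot":[0,0,0],"fingers":1},{"linear":[4,0,0],"delta_rot":[0,0,0],"fingers":1}]'
python3 -m crank '[{"linear":[0,0,0],"delta_rot":[0,0,0],"fingers":1},{"linear":[0,0,0],"delta_rot":[0,0,0],"fingers":1},{"linear":[0,0,0],"delta_rot":[0,0,0],"fingers":1},{"linear":[0,0,0],"delta_rot":[0,0,0],"fingers":1},{"linear":[0,0,0],"delta_rot":[0,0,0],"fingers":1}]'
python3 -c "
from h import *
go([434,-234,54],15.5)"
```

```text
time: 22.45
tool_pos: [438.9, -226.5, 85.0]
tcp_rot: [0.888, 1.57, -0.421]
contact_force: [0.6, -0.4, 0.2]
grip_width: 92.0
time: 22.95
tool_pos: [439.4, -227.4, 87.7]
tcp_rot: [0.712, 1.568, -0.597]
contact_force: [-0.2, -0.5, 0.5]
grip_width: 91.6
t 22.95 p [ 439.4 -227.4   87.7] jaw 15.0 tilt 0.16 F [-0.2 -0.5  0.5] w 91.6 q6 -0.89
linear [ 3.37 -0.7   0.5 ] rotx -0.5
```

```bash
python3 -m crank '[{"linear":[1.5,-0.7,0.5],"delta_rot":[-0.5,0,0],"fingers":1},{"linear":[1.5,0,0],"delta_rot":[0,0,0],"fingers":1},{"linear":[0.4,0,0],"delta_rot":[0,0,0],"fingers":0.8},{"linear":[0,0,0],"delta_rot":[0,0,0],"fingers":0.6},{"linear":[0,0,0],"delta_rot":[0,0,0],"fingers":0.4}]'
python3 -m crank '[{"linear":[0,0,0],"delta_rot":[0,0,0],"fingers":0.4},{"linear":[0,0,0],"delta_rot":[0,0,0],"fingers":0.4},{"linear":[0,0,0],"delta_rot":[0,0,0],"fingers":0.4},{"linear":[0,0,0],"delta_rot":[0,0,0],"fingers":0.4},{"linear":[0,0,0],"delta_rot":[0,0,0],"fingers":0.4}]'
python3 -m crank '[{"linear":[-1,0,0],"delta_rot":[0,0,0],"fingers":0.4},{"linear":[-3,0,0],"delta_rot":[3.5,0,0],"fingers":0.4},{"linear":[-4,0,0],"delta_rot":[3.7,0,0],"fingers":0.4},{"linear":[-3,0,0],"delta_rot":[0,0,0],"fingers":0.4},{"linear":[0,0,0],"delta_rot":[0,0,0],"fingers":0.4}]'
python3 -c "
from h import *
go([579.3,-146.8,165],8.1)"
```

```text
time: 23.45
tool_pos: [433.7, -233.7, 53.0]
tcp_rot: [0.726, 1.57, -0.574]
contact_force: [-0.1, -0.4, -0.4]
grip_width: 72.0
time: 23.95
tool_pos: [433.5, -233.7, 52.7]
tcp_rot: [0.773, 1.57, -0.527]
contact_force: [-0.1, -0.5, 5.4]
grip_width: 51.6
time: 24.45
tool_pos: [435.0, -234.8, 166.6]
tcp_rot: [0.789, 1.563, -0.637]
contact_force: [-0.5, 1.0, -1.5]
grip_width: 52.0
t 24.45 p [ 435.  -234.8  166.6] jaw 8.3 tilt 0.47 F [-0.5  1.  -1.5] w 52.0 q6 -0.8
linear [ 0.21 15.55 -6.63] rotx 0.2
```

```bash
python3 -m crank '[{"linear":[0,3.5,-1.6],"delta_rot":[0,0,0],"fingers":0.4},{"linear":[0,4,-1.7],"delta_rot":[0,0,0],"fingers":0.4},{"linear":[0,4,-1.7],"delta_rot":[0,0,0],"fingers":0.4},{"linear":[0,4,-1.6],"delta_rot":[0,0,0],"fingers":0.4},{"linear":[0,0,0],"delta_rot":[0,0,0],"fingers":0.4}]'
python3 -m crank '[{"linear":[0,0,0],"delta_rot":[0,0,0],"fingers":0.4},{"linear":[0,0,0],"delta_rot":[0,0,0],"fingers":0.4},{"linear":[0,0,0],"delta_rot":[0,0,0],"fingers":0.4},{"linear":[0,0,0],"delta_rot":[0,0,0],"fingers":0.4},{"linear":[0,0,0],"delta_rot":[0,0,0],"fingers":0.4}]'
python3 -c "
from h import *
go([579.3,-146.8,122],8.1)"
```

```text
time: 24.95
tool_pos: [580.1, -142.8, 161.0]
tcp_rot: [2.45, 1.569, 1.028]
contact_force: [0.6, -1.2, -1.7]
grip_width: 51.9
time: 25.45
tool_pos: [576.7, -146.5, 162.5]
tcp_rot: [1.205, 1.571, -0.222]
contact_force: [-0.2, -0.4, -1.3]
grip_width: 51.8
t 25.45 p [ 576.7 -146.5  162.5] jaw 8.2 tilt 0.01 F [-0.2 -0.4 -1.3] w 51.8 q6 -0.52
linear [4.05 0.25 0.07] rotx 0.1
```

```bash
python3 -m crank '[{"linear":[1.5,0.2,0.1],"delta_rot":[0,0,0],"fingers":0.4},{"linear":[1.5,0,0],"delta_rot":[0,0,0],"fingers":0.4},{"linear":[0.8,0,0],"delta_rot":[0,0,0],"fingers":0.4},{"linear":[0.3,0,0],"delta_rot":[0,0,0],"fingers":0.4},{"linear":[0,0,0],"delta_rot":[0,0,0],"fingers":0.4}]'
python3 -m crank '[{"linear":[0.3,0,0],"delta_rot":[0,0,0],"fingers":0.4},{"linear":[0.3,0,0],"delta_rot":[0,0,0],"fingers":0.4},{"linear":[0.3,0,0],"delta_rot":[0,0,0],"fingers":0.4},{"linear":[0.3,0,0],"delta_rot":[0,0,0],"fingers":0.4},{"linear":[0,0,0],"delta_rot":[0,0,0],"fingers":0.4}]'
python3 -m crank '[{"linear":[0.3,0,0],"delta_rot":[0,0,0],"fingers":0.4},{"linear":[0.3,0,0],"delta_rot":[0,0,0],"fingers":0.4},{"linear":[0.2,0,0],"delta_rot":[0,0,0],"fingers":0.4},{"linear":[0.2,0,0],"delta_rot":[0,0,0],"fingers":0.4},{"linear":[0,0,0],"delta_rot":[0,0,0],"fingers":0.4}]'
```

```text
time: 25.95
tool_pos: [579.7, -146.7, 121.9]
tcp_rot: [1.301, 1.569, -0.125]
contact_force: [0.7, 0.7, -0.4]
grip_width: 51.6
time: 26.45
tool_pos: [579.7, -147.0, 109.7]
tcp_rot: [0.993, 1.569, -0.434]
contact_force: [1.5, -1.2, 0.7]
grip_width: 51.9
time: 26.95
tool_pos: [579.3, -146.5, 101.6]
tcp_rot: [0.951, 1.57, -0.474]
contact_force: [-3.8, 3.1, 18.0]
grip_width: 51.9
```

```bash

python3 -m crank '[{"linear":[0.2,0,0],"delta_rot":[0,0,0],"fingers":0.4},{"linear":[0,0,0],"delta_rot":[0,0,0],"fingers":0.4},{"linear":[-0.2,0,0],"delta_rot":[0,0,0],"fingers":0.4},{"linear":[-0.3,0,0],"delta_rot":[0,0,0],"fingers":0.8},{"linear":[0,0,0],"delta_rot":[0,0,0],"fingers":0.9}]'
python3 -m crank '[{"linear":[0,0,0],"delta_rot":[0,0,0],"fingers":0.9},{"linear":[-3,0,0],"delta_rot":[0,0,0],"fingers":1},{"linear":[-5,0,0],"delta_rot":[0,0,0],"fingers":1},{"linear":[-4,0,0],"delta_rot":[-8,0,0],"fingers":1},{"linear":[-3,0,0],"delta_rot":[-8,0,0],"fingers":1}]'
python3 -m crank '[{"linear":[0,0,0],"delta_rot":[-8.5,0,0],"fingers":1},{"linear":[0,0,0],"delta_rot":[-8.5,0,0],"fingers":1},{"linear":[0,0,0],"delta_rot":[-8.5,0,0],"fingers":1},{"linear":[0,0,0],"delta_rot":[-8.5,0,0],"fingers":1},{"linear":[0,0,0],"delta_rot":[-8.5,0,0],"fingers":1}]'
python3 -m crank '[{"linear":[0,0,0],"delta_rot":[-8.5,0,0],"fingers":1},{"linear":[0,0,0],"delta_rot":[-8,0,0],"fingers":1},{"linear":[0,3,3],"delta_rot":[0,0,0],"fingers":1},{"linear":[0,3.5,3.5],"delta_rot":[0,0,0],"fingers":1},{"linear":[0,0,0],"delta_rot":[0,0,0],"fingers":1}]'
python3 - <<'E'
from h import *
from plant import capture
go([520,355,180],84)
c=capture('wrist');np.save('pics/w8.npy',c,allow_pickle=True); cv2.imwrite('pics/w8.png',np.clip(c['image'][:320]*1.5,0,255).astype(np.uint8))
print(proj(c,[[558.8,1.7,106],[569.4,-72.6,106],[580,-146.8,106]]).round())
E
```

```text
time: 27.45
tool_pos: [578.8, -146.4, 102.2]
tcp_rot: [-2.009, 1.57, 2.849]
contact_force: [0.1, 1.1, -0.6]
grip_width: 63.3
time: 27.95
tool_pos: [579.5, -146.7, 254.5]
tcp_rot: [0.787, 1.569, -0.355]
contact_force: [0.6, -0.6, -0.4]
grip_width: 91.6
time: 28.45
tool_pos: [578.9, -146.6, 251.3]
tcp_rot: [-3.114, 1.569, 2.771]
contact_force: [-0.2, -0.2, -1.2]
grip_width: 91.8
time: 28.95
tool_pos: [654.1, -85.8, 250.0]
tcp_rot: [2.119, 1.568, 2.006]
contact_force: [-1.5, -0.1, -0.6]
grip_width: 92.0
t 28.95 p [654.1 -85.8 250. ] jaw 83.5 tilt 0.14 F [-1.5 -0.1 -0.6] w 92.0 q6 -1.71
linear [  7.11  42.27 -18.29] rotx -0.5
[[437.  77.]
 [325. 108.]
 [216. 138.]]
```

View pics/w8.png

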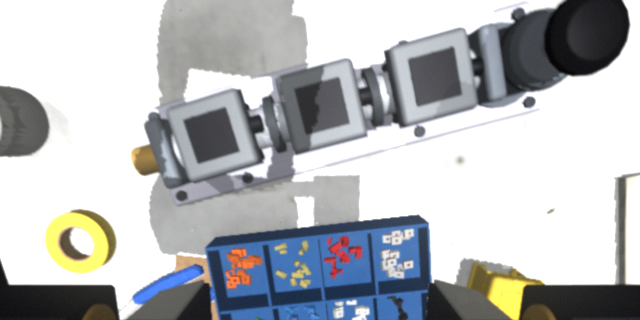

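All three housings sit at (433,76), (323,105), (213,136), within 3 px of where home sensors must appear and square to the pipe. On to the stop, to turn it.

```bash

python3 -m crank '[{"linear":[0,4.2,-1.8],"delta_rot":[0,0,0],"fingers":1},{"linear":[0,4.2,-1.8],"delta_rot":[0,0,0],"fingers":0.8},{"linear":[0,4.2,-1.8],"delta_rot":[0,0,0],"fingers":0.6},{"linear":[0,4.2,-1.8],"delta_rot":[0,0,0],"fingers":0.6},{"linear":[0,4.2,-1.8],"delta_rot":[0,0,0],"fingers":0.6}]'
python3 -m crank '[{"linear":[0,4.2,-1.8],"delta_rot":[0,0,0],"fingers":0.6},{"linear":[0,4.2,-1.8],"delta_rot":[0,0,0],"fingers":0.6},{"linear":[0,4.2,-1.8],"delta_rot":[0,0,0],"fingers":0.6},{"linear":[2,4.2,-1.8],"delta_rot":[0,0,0],"fingers":0.6},{"linear":[2,4.2,-1.8],"delta_rot":[0,0,0],"fingers":0.6}]'
python3 -m crank '[{"linear":[2,0,0],"delta_rot":[0,0,0],"fingers":0.6},{"linear":[0,0,0],"delta_rot":[0,0,0],"fingers":0.6},{"linear":[0,0,0],"delta_rot":[0,0,0],"fingers":0.6},{"linear":[0,0,0],"delta_rot":[0,0,0],"fingers":0.6},{"linear":[0,0,0],"delta_rot":[0,0,0],"fingers":0.6}]'
python3 -c "
from h import *
go([521,355.2,102],84)"
```

```text
time: 29.5
tool_pos: [585.2, 130.0, 251.9]
tcp_rot: [-2.656, 1.57, -2.774]
contact_force: [-0.1, 0.4, -0.6]
grip_width: 64.4
time: 30.0
tool_pos: [521.1, 349.2, 212.2]
tcp_rot: [0.064, 1.57, -0.054]
contact_force: [1.1, -0.0, 0.4]
grip_width: 54.9
time: 30.5
tool_pos: [522.7, 347.6, 193.7]
tcp_rot: [0.553, 1.569, 0.434]
contact_force: [0.8, -0.4, -0.5]
grip_width: 55.0
t 30.5 p [522.7 347.6 193.7] jaw 83.2 tilt 0.13 F [ 0.8 -0.4 -0.5] w 55.0 q6 -0.99
linear [ 9.17  0.72 -0.28] rotx -0.8
```

```bash

python3 -m crank '[{"linear":[2,0.7,-0.2],"delta_rot":[-0.8,0,0],"fingers":0.6},{"linear":[3,0,0],"delta_rot":[0,0,0],"fingers":0.6},{"linear":[3,0,0],"delta_rot":[0,0,0],"fingers":0.6},{"linear":[1.2,0,0],"delta_rot":[0,0,0],"fingers":0.6},{"linear":[0,0,0],"delta_rot":[0,0,0],"fingers":0.6}]'
python3 -m crank '[{"linear":[0,0,0],"delta_rot":[0,0,0],"fingers":0.4},{"linear":[0,0,0],"delta_rot":[0,0,0],"fingers":0.4},{"linear":[0,0,0],"delta_rot":[0,0,0],"fingers":0.4},{"linear":[0,0,0],"delta_rot":[0,0,0],"fingers":0.4},{"linear":[0,0,0],"delta_rot":[0,0,0],"fingers":0.4}]'
python3 -c "
from h import *
go([521,355.2,102],84)"
```

```text
time: 31.0
tool_pos: [520.2, 354.9, 99.2]
tcp_rot: [-2.563, 1.568, -2.667]
contact_force: [-1.1, -0.3, -0.1]
grip_width: 55.2
time: 31.5
tool_pos: [520.7, 355.8, 100.8]
tcp_rot: [0.676, 1.57, 0.573]
contact_force: [0.6, 0.2, -1.2]
grip_width: 36.5
t 31.5 p [520.7 355.8 100.8] jaw 84.1 tilt 0.05 F [ 0.6  0.2 -1.2] w 36.5 q6 -0.99
linear [-0.12 -0.06  0.04] rotx 0.1
```

```bash

python3 -m crank '[{"linear":[-0.2,0,0],"delta_rot":[0,0,0],"fingers":0.1},{"linear":[0,0,0],"delta_rot":[0,0,0],"fingers":0},{"linear":[0,0,0],"delta_rot":[0,0,0],"fingers":0},{"linear":[0,0,0],"delta_rot":[0,0,0],"fingers":0},{"linear":[0,0,0],"delta_rot":[0,0,0],"fingers":0}]'
python3 -m crank '[{"linear":[0,0,0],"delta_rot":[8,0,0],"fingers":0},{"linear":[0,0,0],"delta_rot":[8,0,0],"fingers":0},{"linear":[0,0,0],"delta_rot":[8,0,0],"fingers":0},{"linear":[0,0,0],"delta_rot":[8,0,0],"fingers":0},{"linear":[0,0,0],"delta_rot":[8,0,0],"fingers":0}]'
python3 -m crank '[{"linear":[0,0,0],"delta_rot":[7,0,0],"fingers":0},{"linear":[0,0,0],"delta_rot":[0,0,0],"fingers":0},{"linear":[0,0,0],"delta_rot":[0,0,0],"fingers":0},{"linear":[0,0,0],"delta_rot":[0,0,0],"fingers":0},{"linear":[0,0,0],"delta_rot":[0,0,0],"fingers":0}]'
python3 -c "
from h import *
go([521,355.2,102],84)"
```

```text
time: 32.0
tool_pos: [520.5, 355.8, 102.3]
tcp_rot: [1.484, 1.571, 1.381]
contact_force: [-0.5, 0.4, 1.3]
grip_width: 13.6
time: 32.5
tool_pos: [521.4, 356.4, 105.1]
tcp_rot: [1.261, 1.567, 0.455]
contact_force: [-2.3, -0.6, 14.6]
grip_width: 13.6
time: 33.0
tool_pos: [520.5, 355.8, 102.4]
tcp_rot: [2.848, 1.57, 1.925]
contact_force: [-0.6, 1.3, 2.1]
grip_width: 13.6
t 33.0 p [520.5 355.8 102.4] jaw 37.1 tilt 0.03 F [-0.6  1.3  2.1] w 13.6 q6 -0.17
linear [0.04 0.   0.08] rotx -46.9
```

```bash

python3 -m crank '[{"linear":[0,0,0],"delta_rot":[0,0,0],"fingers":0.4},{"linear":[0,0,0],"delta_rot":[0,0,0],"fingers":0.6},{"linear":[0,0,0],"delta_rot":[0,0,0],"fingers":0.6},{"linear":[-3,0,0],"delta_rot":[0,0,0],"fingers":0.6},{"linear":[-5,0,0],"delta_rot":[0,0,0],"fingers":0.4}]'
python3 -m crank '[{"linear":[-4,0,0],"delta_rot":[-8.5,0,0],"fingers":0.3},{"linear":[-3,0,0],"delta_rot":[-8.5,0,0],"fingers":0},{"linear":[0,0,2.5],"delta_rot":[-8.5,0,0],"fingers":0},{"linear":[0,0,2.5],"delta_rot":[-8.5,0,0],"fingers":0},{"linear":[0,0,0],"delta_rot":[-8.5,0,0],"fingers":0}]'
python3 - <<'E'
from h import *
from plant import capture
go([547.5,80.7,240],84); knock({'stop':[520,355,90]})
c=capture('wrist'); u,v=proj(c,[518,355,98])[0];u,v=int(u),int(v);print(u,v)
x0=max(u-90,0);y0=max(v-70,0)
np.save('pics/w9.npy',c,allow_pickle=True);print(x0,y0)
cv2.imwrite('pics/w9.png',cv2.resize(np.clip(c['image'][y0:y0+140,x0:x0+180]*1.8,0,255).astype(np.uint8),None,fx=3,fy=3))
E
```

```text
time: 33.5
tool_pos: [518.6, 354.4, 179.2]
tcp_rot: [-1.713, 1.561, -2.636]
contact_force: [1.0, -0.1, 0.5]
grip_width: 40.7
time: 34.0
tool_pos: [565.0, 327.5, 251.9]
tcp_rot: [-0.942, 1.57, -1.12]
contact_force: [-1.2, 0.9, -0.3]
grip_width: 3.1
t 34.0 p [565.  327.5 251.9] jaw 79.8 tilt 0.07 F [-1.2  0.9 -0.3] w 3.1 q6 -0.98
linear [  1.22 -24.6    2.64] rotx -4.2
stop diff 35.6
346 162
256 92
```

View pics/w9.png

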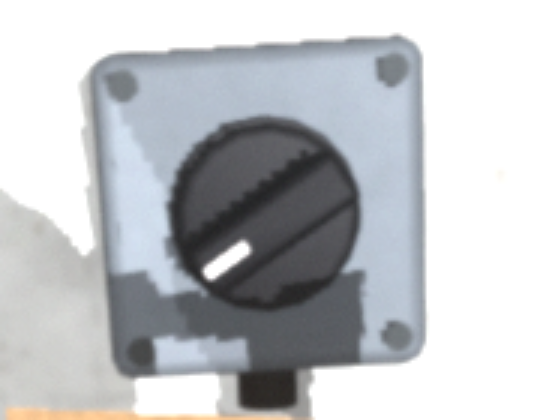

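The pointer stands about 55° clockwise, so the head hasn't turned back yet. I wait a little and measure again (bar angle, disc size).

```bash

python3 -m crank '[{"linear":[0,0,0],"delta_rot":[0,0,0],"fingers":0},{"linear":[0,0,0],"delta_rot":[0,0,0],"fingers":0},{"linear":[0,0,0],"delta_rot":[0,0,0],"fingers":0},{"linear":[0,0,0],"delta_rot":[0,0,0],"fingers":0},{"linear":[0,0,0],"delta_rot":[0,0,0],"fingers":0}]'
cat >> h.py <<'E'
def stopview(c):
    u,v=proj(c,[520,355,76])[0].astype(int); x0,y0=max(u-60,0),max(v-60,0)
    a=c['image'][y0:y0+120,x0:x0+120].astype(int).max(2)
    # white pointer on the bar and bounding of the dark head
    w=(a>150)&(np.hypot(*(np.mgrid[:a.shape[0],:a.shape[1]]-np.array([v-y0,u-x0])[:,None,None]))<28)
    yy,xx=np.nonzero(w); d=cv2.connectedComponentsWithStats((a<62).astype(np.uint8))
    i=1+d[2][1:,4].argmax(); cy=np.array(d[3][i])+[x0,y0]
    print('pointer px',len(xx),(xx.mean()+x0,yy.mean()+y0) if len(xx) else None,'head box',d[2][i].tolist(),'centroid',cy.round(1))
E
python3 - <<'E'
from h import *
from plant import capture
stopview(np.load('pics/w9.npy',allow_pickle=True).item()); c=capture('wrist');stopview(c); go([521,355,200],84)
d=np.load('pics/w9.npy',allow_pickle=True).item()
f=lambda i:cv2.resize(np.clip(i[92:232,256:436]*1.8,0,255).astype(np.uint8),None,fx=2.2,fy=2.2,interpolation=cv2.INTER_CUBIC)
s=capture('scene')['image'];S=cv2.imread('pics/scene0.png')
g=lambda i:cv2.resize(i[170:230,160:240],None,fx=4,fy=4,interpolation=cv2.INTER_CUBIC)
a=np.hstack([f(d['image']),f(c['image'])]);b=np.hstack([g(S),g(s)]);o=np.zeros((a.shape[0]+b.shape[0],800,3),np.uint8);o[:a.shape[0],:a.shape[1]]=a;o[a.shape[0]:,:b.shape[1]]=b
cv2.imwrite('pics/w10.png',o)
E
```

```text
time: 34.6
tool_pos: [562.8, 329.7, 252.4]
tcp_rot: [0.922, 1.571, 0.74]
contact_force: [-0.7, -0.4, 0.6]
grip_width: 0.4
pointer px 56 (np.float64(331.4642857142857), np.float64(178.05357142857144)) head box [28, 29, 65, 91, 4346] centroid [345.8 174. ]
pointer px 55 (np.float64(328.27272727272725), np.float64(179.9090909090909)) head box [28, 29, 67, 91, 4341] centroid [343.7 175.4]
t 34.65 p [562.9 329.6 252.4] jaw 79.6 tilt 0.01 F [-1.   0.6  0.1] w 0.2 q6 -0.98
linear [ 5.24  1.74 -4.58] rotx -4.4
```

View pics/w10.png

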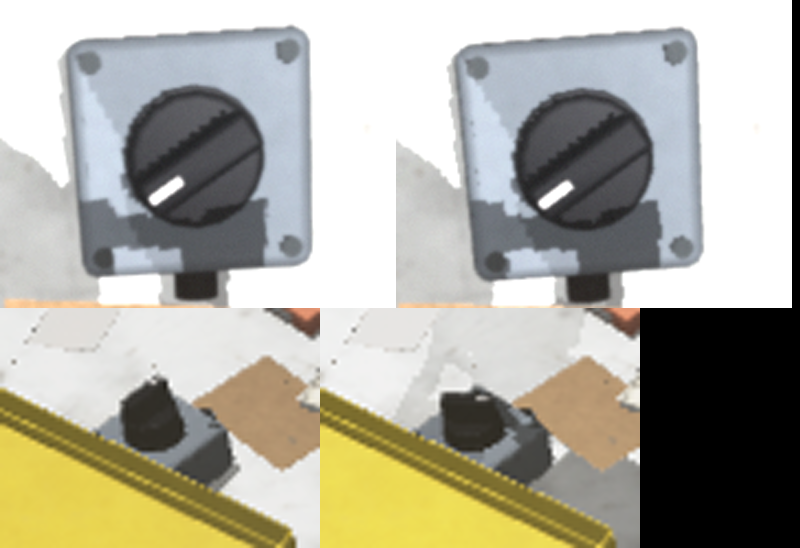

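The pointer is unchanged, about 46° from rest, exactly where I let go. Disc-to-box ratio (0.706, against 0.703 with the head up) suggests the head is up, but I'll test the height with a light touch.

```bash

python3 -m crank '[{"linear":[3,1.7,-4.2],"delta_rot":[0,0,0],"fingers":0},{"linear":[4,0,0],"delta_rot":[0,0,0],"fingers":0},{"linear":[4,0,0],"delta_rot":[0,0,0],"fingers":0},{"linear":[1.2,0,0],"delta_rot":[0,0,0],"fingers":0},{"linear":[0,0,0],"delta_rot":[0,0,0],"fingers":0}]'
python3 -m crank '[{"linear":[0,0,0],"delta_rot":[0,0,0],"fingers":0},{"linear":[0,0,0],"delta_rot":[0,0,0],"fingers":0},{"linear":[0,0,0],"delta_rot":[0,0,0],"fingers":0},{"linear":[0,0,0],"delta_rot":[0,0,0],"fingers":0},{"linear":[0,0,0],"delta_rot":[0,0,0],"fingers":0}]'
python3 -c "
from h import *
go([521,355,123],84)"
```

```text
time: 35.2
tool_pos: [527.1, 351.5, 131.1]
tcp_rot: [-2.506, 1.567, -2.687]
contact_force: [0.4, 0.4, -0.2]
grip_width: 0.8
time: 35.7
tool_pos: [528.0, 352.0, 133.4]
tcp_rot: [0.696, 1.57, 0.514]
contact_force: [0.1, -0.2, -0.4]
grip_width: 0.6
t 35.7 p [528.  352.  133.4] jaw 79.6 tilt 0.06 F [ 0.1 -0.2 -0.4] w 0.6 q6 -0.92
linear [ 1.04  0.17 -0.75] rotx -4.4
```

```bash

python3 -m crank '[{"linear":[0.5,0.2,-0.7],"delta_rot":[0,0,0],"fingers":0},{"linear":[0.3,0,0],"delta_rot":[0,0,0],"fingers":0},{"linear":[0.2,0,0],"delta_rot":[0,0,0],"fingers":0},{"linear":[0,0,0],"delta_rot":[0,0,0],"fingers":0},{"linear":[0,0,0],"delta_rot":[0,0,0],"fingers":0}]'
python3 -m crank '[{"linear":[0.1,0,0],"delta_rot":[0,0,0],"fingers":0},{"linear":[0,0,0],"delta_rot":[0,0,0],"fingers":0},{"linear":[0,0,0],"delta_rot":[0,0,0],"fingers":0},{"linear":[0,0,0],"delta_rot":[0,0,0],"fingers":0},{"linear":[0,0,0],"delta_rot":[0,0,0],"fingers":0}]'
```

```text
time: 36.2
tool_pos: [521.3, 355.1, 122.6]
tcp_rot: [-2.829, 1.571, -3.011]
contact_force: [0.3, -0.5, 0.5]
grip_width: 0.6
time: 36.7
tool_pos: [521.3, 355.2, 121.8]
tcp_rot: [0.985, 1.571, 0.803]
contact_force: [0.8, -0.6, -0.2]
grip_width: 0.7
```

```bash

python3 -m crank '[{"linear":[0.1,0,0],"delta_rot":[0,0,0],"fingers":0},{"linear":[0,0,0],"delta_rot":[0,0,0],"fingers":0},{"linear":[0,0,0],"delta_rot":[0,0,0],"fingers":0},{"linear":[0,0,0],"delta_rot":[0,0,0],"fingers":0},{"linear":[0,0,0],"delta_rot":[0,0,0],"fingers":0}]'
python3 -m crank '[{"linear":[0.1,0,0],"delta_rot":[0,0,0],"fingers":0},{"linear":[0,0,0],"delta_rot":[0,0,0],"fingers":0},{"linear":[0,0,0],"delta_rot":[0,0,0],"fingers":0},{"linear":[0,0,0],"delta_rot":[0,0,0],"fingers":0},{"linear":[0,0,0],"delta_rot":[0,0,0],"fingers":0}]'
```

```text
time: 37.2
tool_pos: [521.3, 355.1, 120.7]
tcp_rot: [1.031, 1.571, 0.849]
contact_force: [0.3, -0.1, -0.9]
grip_width: 0.6
time: 37.7
tool_pos: [521.3, 355.1, 119.7]
tcp_rot: [1.133, 1.571, 0.951]
contact_force: [0.8, 0.5, 0.9]
grip_width: 0.6
```

No contact down to tip height 94.7, so the head isn't fully up. The gripping arm evidently held it against the cam. I'll regrip at the present angle and turn further while rising with the head.

```bash

python3 -m crank '[{"linear":[-2,0,0],"delta_rot":[0,0,0],"fingers":0.6},{"linear":[-1,0,0],"delta_rot":[8.5,0,0],"fingers":0.6},{"linear":[0,0,0],"delta_rot":[8.5,0,0],"fingers":0.6},{"linear":[0,0,0],"delta_rot":[8.5,0,0],"fingers":0.6},{"linear":[0,0,0],"delta_rot":[8.5,0,0],"fingers":0.6}]'
python3 -m crank '[{"linear":[0,0,0],"delta_rot":[8.5,0,0],"fingers":0.6},{"linear":[0,0,0],"delta_rot":[0,0,0],"fingers":0.6},{"linear":[0,0,0],"delta_rot":[0,0,0],"fingers":0.6},{"linear":[0,0,0],"delta_rot":[0,0,0],"fingers":0.6},{"linear":[0,0,0],"delta_rot":[0,0,0],"fingers":0.6}]'
python3 - <<'E'
from h import *
go([521,355.5,103],37.5)
E
```

```text
time: 38.2
tool_pos: [521.3, 355.1, 149.9]
tcp_rot: [1.52, 1.571, 0.739]
contact_force: [0.0, -0.2, 0.4]
grip_width: 36.3
time: 38.7
tool_pos: [521.3, 355.1, 149.7]
tcp_rot: [2.535, 1.571, 1.613]
contact_force: [0.1, -0.1, 0.4]
grip_width: 55.1
t 38.7 p [521.3 355.1 149.7] jaw 37.2 tilt 0.0 F [ 0.1 -0.1  0.4] w 55.1 q6 -0.17
linear [ 4.67  0.   -0.04] rotx -0.3
```

```bash

python3 -m crank '[{"linear":[2,0,0],"delta_rot":[0,0,0],"fingers":0.6},{"linear":[2,0,0],"delta_rot":[0,0,0],"fingers":0.6},{"linear":[0.6,0,0],"delta_rot":[0,0,0],"fingers":0.3},{"linear":[0,0,0],"delta_rot":[0,0,0],"fingers":0},{"linear":[0,0,0],"delta_rot":[0,0,0],"fingers":0}]'
python3 -m crank '[{"linear":[0,0,0],"delta_rot":[0,0,0],"fingers":0},{"linear":[0,0,0],"delta_rot":[0,0,0],"fingers":0},{"linear":[0,0,0],"delta_rot":[0,0,0],"fingers":0},{"linear":[0,0,0],"delta_rot":[0,0,0],"fingers":0},{"linear":[0,0,0],"delta_rot":[0,0,0],"fingers":0}]'
```

```text
time: 39.2
tool_pos: [521.7, 355.4, 104.5]
tcp_rot: [1.475, 1.57, 0.552]
contact_force: [-0.5, 0.6, 0.6]
grip_width: 35.9
time: 39.7
tool_pos: [521.7, 355.2, 104.5]
tcp_rot: [1.32, 1.569, 0.396]
contact_force: [-0.3, -1.4, 5.7]
grip_width: 14.9
```

```bash

python3 -m crank '[{"linear":[-0.1,0,0],"delta_rot":[2,0,0],"fingers":0},{"linear":[-0.2,0,0],"delta_rot":[2,0,0],"fingers":0},{"linear":[-0.2,0,0],"delta_rot":[2,0,0],"fingers":0},{"linear":[-0.1,0,0],"delta_rot":[1,0,0],"fingers":0},{"linear":[0,0,0],"delta_rot":[0,0,0],"fingers":0}]'
```

```text
time: 40.2
tool_pos: [521.6, 355.6, 110.1]
tcp_rot: [1.859, 1.569, 0.814]
contact_force: [2.2, 1.9, 2.2]
grip_width: 13.5
```

```bash

python3 -m crank '[{"linear":[0,0,0],"delta_rot":[0,0,0],"fingers":0.3},{"linear":[0,0,0],"delta_rot":[0,0,0],"fingers":0.5},{"linear":[0,0,0],"delta_rot":[0,0,0],"fingers":0.6},{"linear":[-4,0,0],"delta_rot":[0,0,0],"fingers":0.6},{"linear":[-5,0,0],"delta_rot":[0,0,0],"fingers":0.4}]'
python3 -m crank '[{"linear":[-4,0,0],"delta_rot":[-8.5,0,0],"fingers":0.3},{"linear":[-2,0,0],"delta_rot":[-8.5,0,0],"fingers":0},{"linear":[0,0,0],"delta_rot":[-8.5,0,0],"fingers":0},{"linear":[0,0,0],"delta_rot":[-8.5,0,0],"fingers":0},{"linear":[0,0,3],"delta_rot":[-8.5,0,0],"fingers":0}]'
python3 -m crank '[{"linear":[0,0,2],"delta_rot":[-8.5,0,0],"fingers":0},{"linear":[0,0,0],"delta_rot":[0,0,0],"fingers":0},{"linear":[0,0,0],"delta_rot":[0,0,0],"fingers":0},{"linear":[0,0,0],"delta_rot":[0,0,0],"fingers":0},{"linear":[0,0,0],"delta_rot":[0,0,0],"fingers":0}]'
python3 - <<'E'
from h import *
from plant import capture
go([521,355,123],84); c=capture('wrist');u,v=proj(c,[520,355,76])[0].astype(int)
s=capture('scene')['image'];S=cv2.imread('pics/scene0.png')
a=cv2.resize(np.clip(c['image'][max(v-65,0):v+65,u-70:u+70]*1.8,0,255).astype(np.uint8),(390,390),interpolation=cv2.INTER_CUBIC)
g=lambda i:cv2.resize(i[178:222,175:225],(200,195),interpolation=cv2.INTER_NEAREST)
cv2.imwrite('pics/w11.png',np.hstack([a,np.vstack([g(S),g(s)])]))
E
```

```text
time: 40.7
tool_pos: [519.8, 354.1, 197.9]
tcp_rot: [-1.604, 1.564, -2.649]
contact_force: [2.1, 1.0, -0.0]
grip_width: 40.6
time: 41.2
tool_pos: [546.0, 343.5, 260.4]
tcp_rot: [3.012, 1.569, 2.718]
contact_force: [0.3, 0.4, -0.1]
grip_width: 2.8
time: 41.7
tool_pos: [566.5, 336.5, 259.9]
tcp_rot: [2.832, 1.571, 2.676]
contact_force: [-0.1, 0.2, 1.3]
grip_width: 0.6
t 41.7 p [566.5 336.5 259.9] jaw 81.1 tilt 0.02 F [-0.1  0.2  1.3] w 0.6 q6 -1.0
linear [13.69  1.12 -4.78] rotx -2.9
```

View pics/w11.png

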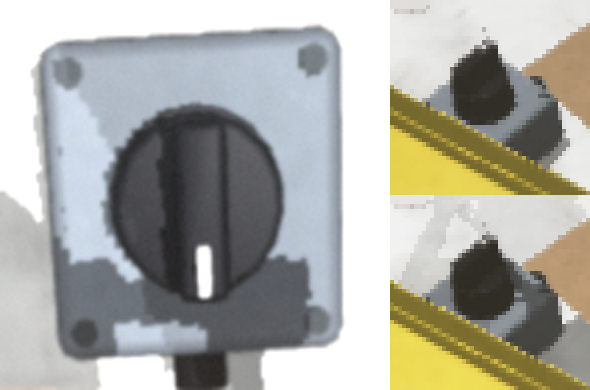

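The pointer is back at rest and the head's silhouette in the scene view matches the first (up) picture. I check this numerically before pumping.

```bash
python3 - <<'E'
from h import *
from plant import capture
s=capture('scene');S=cv2.imread('pics/scene0.png')
print('8mm in px',proj(s,[520,355,98])-proj(s,[520,355,90]))
u,v=proj(s,[520,355,90])[0].astype(int);a=S[v-14:v+8,u-10:u+14].astype(int).max(2);b=s['image'][v-20:v+14,u-10:u+14].astype(int).max(2)
for d in range(-3,5):print(d,np.abs((a<60)*1-(b[6+d:6+d+22]<60)*1).sum())
A=(S[v-20:v+5,u-12:u+16].max(2)<60);B=(s['image'][v-20:v+5,u-12:u+16].max(2)<60);print('top row',np.nonzero(A.sum(1)>2)[0][0],np.nonzero(B.sum(1)>2)[0][0],A.sum(),B.sum())
go([547.5,80.7,200],84)
E
```

```text
8mm in px [[-0.46066053 -1.72611888]]
-3 43
-2 28
-1 15
0 3
1 20
2 35
3 52
4 69
top row 17 17 78 80
t 41.85 p [566.9 336.4 260. ] jaw 81.1 tilt 0.01 F [-0.1 -0.7  0.1] w 0.5 q6 -1.0
linear [  5.99 -25.56   2.04] rotx -2.9
```

Shift 0 matches (3 px differ, against 28 or more at ±2), so the head is up. On to the pump.

```bash

python3 -m crank '[{"linear":[0,-4.3,0.4],"delta_rot":[0,0,0],"fingers":0},{"linear":[0,-4.3,0.4],"delta_rot":[0,0,0],"fingers":0},{"linear":[1,-4.3,0.4],"delta_rot":[0,0,0],"fingers":0},{"linear":[2,-4.3,0.4],"delta_rot":[0,0,0],"fingers":0},{"linear":[2,-4.3,0.4],"delta_rot":[0,0,0],"fingers":0}]'
python3 -m crank '[{"linear":[0,-4,0],"delta_rot":[0,0,0],"fingers":0},{"linear":[0,0,0],"delta_rot":[0,0,0],"fingers":0},{"linear":[0,0,0],"delta_rot":[0,0,0],"fingers":0},{"linear":[0,0,0],"delta_rot":[0,0,0],"fingers":0},{"linear":[0,0,0],"delta_rot":[0,0,0],"fingers":0}]'
python3 - <<'E'
from h import *
go([547.5,80.7,175],84)
E
```

```text
time: 42.35
tool_pos: [553.5, 119.2, 209.8]
tcp_rot: [0.257, 1.569, 0.102]
contact_force: [-0.1, -0.4, -0.4]
grip_width: 0.7
time: 42.85
tool_pos: [547.8, 82.4, 209.9]
tcp_rot: [0.624, 1.57, 0.471]
contact_force: [0.2, 0.2, 0.0]
grip_width: 0.3
t 42.85 p [547.8  82.4 209.9] jaw 81.2 tilt 0.04 F [0.2 0.2 0. ] w 0.3 q6 -1.41
linear [ 3.49 -0.17 -0.  ] rotx -2.8
```

```bash

python3 -m crank '[{"linear":[1.5,-0.2,0],"delta_rot":[0,0,0],"fingers":0},{"linear":[2,0,0],"delta_rot":[0,0,0],"fingers":0},{"linear":[1,0,0],"delta_rot":[0,0,0],"fingers":0},{"linear":[1,0,0],"delta_rot":[0,0,0],"fingers":0},{"linear":[0.8,0,0],"delta_rot":[0,0,0],"fingers":0}]'
python3 -m crank '[{"linear":[0.4,0,0],"delta_rot":[0,0,0],"fingers":0},{"linear":[0.2,0,0],"delta_rot":[0,0,0],"fingers":0},{"linear":[0,0,0],"delta_rot":[0,0,0],"fingers":0},{"linear":[0,0,0],"delta_rot":[0,0,0],"fingers":0},{"linear":[0,0,0],"delta_rot":[0,0,0],"fingers":0}]'
```

```text
time: 43.35
tool_pos: [547.0, 80.1, 146.8]
tcp_rot: [2.321, 1.57, 2.167]
contact_force: [-4.7, 1.8, 7.5]
grip_width: 0.4
time: 43.85
tool_pos: [547.0, 80.1, 141.9]
tcp_rot: [1.673, 1.57, 1.518]
contact_force: [-5.2, 2.7, 9.9]
grip_width: 0.3
```

```bash

python3 -m crank '[{"linear":[0.2,0,0],"delta_rot":[0,0,0],"fingers":0},{"linear":[0.1,0,0],"delta_rot":[0,0,0],"fingers":0},{"linear":[0,0,0],"delta_rot":[0,0,0],"fingers":0},{"linear":[0,0,0],"delta_rot":[0,0,0],"fingers":0},{"linear":[0,0,0],"delta_rot":[0,0,0],"fingers":0}]'
python3 -m crank '[{"linear":[-1,0,0],"delta_rot":[0,0,0],"fingers":0},{"linear":[-1.5,0,0],"delta_rot":[0,0,0],"fingers":0},{"linear":[-1.5,0,0],"delta_rot":[0,0,0],"fingers":0},{"linear":[0,0,0],"delta_rot":[0,0,0],"fingers":0},{"linear":[0,0,0],"delta_rot":[0,0,0],"fingers":0}]'
python3 -m crank '[{"linear":[0,0,0],"delta_rot":[0,0,0],"fingers":0},{"linear":[0,0,0],"delta_rot":[0,0,0],"fingers":0},{"linear":[1,0,0],"delta_rot":[0,0,0],"fingers":0},{"linear":[1,0,0],"delta_rot":[0,0,0],"fingers":0},{"linear":[1,0,0],"delta_rot":[0,0,0],"fingers":0}]'
python3 -m crank '[{"linear":[0.7,0,0],"delta_rot":[0,0,0],"fingers":0},{"linear":[0.3,0,0],"delta_rot":[0,0,0],"fingers":0},{"linear":[0,0,0],"delta_rot":[0,0,0],"fingers":0},{"linear":[0,0,0],"delta_rot":[0,0,0],"fingers":0},{"linear":[0,0,0],"delta_rot":[0,0,0],"fingers":0}]'
```

```text
time: 44.35
tool_pos: [547.1, 80.1, 141.6]
tcp_rot: [0.513, 1.569, 0.358]
contact_force: [-12.4, 2.7, 28.2]
grip_width: 0.2
time: 44.85
tool_pos: [547.4, 79.3, 177.5]
tcp_rot: [0.263, 1.57, 0.108]
contact_force: [-0.2, 0.4, -0.4]
grip_width: 0.2
time: 45.35
tool_pos: [547.8, 79.0, 147.2]
tcp_rot: [0.256, 1.569, 0.1]
contact_force: [0.3, -0.1, 7.9]
grip_width: 0.3
time: 45.85
tool_pos: [548.1, 79.1, 141.5]
tcp_rot: [0.141, 1.566, -0.014]
contact_force: [-8.6, 0.3, 34.7]
grip_width: 0.4
```

```bash

python3 -m crank '[{"linear":[-1,0,0],"delta_rot":[0,0,0],"fingers":0},{"linear":[-1.5,0,0],"delta_rot":[0,0,0],"fingers":0},{"linear":[-1.5,0,0],"delta_rot":[0,0,0],"fingers":0},{"linear":[0,0,0],"delta_rot":[0,0,0],"fingers":0},{"linear":[0,0,0],"delta_rot":[0,0,0],"fingers":0}]'
python3 -m crank '[{"linear":[0,0,0],"delta_rot":[0,0,0],"fingers":0},{"linear":[0,0,0],"delta_rot":[0,0,0],"fingers":0},{"linear":[1,0,0],"delta_rot":[0,0,0],"fingers":0},{"linear":[1,0,0],"delta_rot":[0,0,0],"fingers":0},{"linear":[1,0,0],"delta_rot":[0,0,0],"fingers":0}]'
python3 -m crank '[{"linear":[0.7,0,0],"delta_rot":[0,0,0],"fingers":0},{"linear":[0.3,0,0],"delta_rot":[0,0,0],"fingers":0},{"linear":[0,0,0],"delta_rot":[0,0,0],"fingers":0},{"linear":[0,0,0],"delta_rot":[0,0,0],"fingers":0},{"linear":[0,0,0],"delta_rot":[0,0,0],"fingers":0}]'
python3 -m crank '[{"linear":[-1,0,0],"delta_rot":[0,0,0],"fingers":0},{"linear":[-1.5,0,0],"delta_rot":[0,0,0],"fingers":0},{"linear":[-1.5,0,0],"delta_rot":[0,0,0],"fingers":0},{"linear":[0,0,0],"delta_rot":[0,0,0],"fingers":0},{"linear":[0,0,0],"delta_rot":[0,0,0],"fingers":0}]'
python3 -m crank '[{"linear":[-3,0,0],"delta_rot":[0,0,0],"fingers":0},{"linear":[-3,0,0],"delta_rot":[0,0,0],"fingers":0},{"linear":[-2,0,0],"delta_rot":[0,0,0],"fingers":0},{"linear":[0,0,0],"delta_rot":[0,0,0],"fingers":0},{"linear":[0,0,0],"delta_rot":[0,0,0],"fingers":0}]'
python3 - <<'E'
from h import *
go([521,355,200],84)
E
```

```text
time: 46.35
tool_pos: [546.8, 79.0, 176.5]
tcp_rot: [-3.041, 1.569, 3.087]
contact_force: [-0.2, 0.0, -0.5]
grip_width: 0.6
time: 46.85
tool_pos: [547.8, 79.1, 147.2]
tcp_rot: [0.241, 1.569, 0.086]
contact_force: [-0.1, 1.3, 8.0]
grip_width: 0.4
time: 47.35
tool_pos: [548.0, 79.1, 141.5]
tcp_rot: [0.124, 1.566, -0.031]
contact_force: [-9.6, -1.6, 32.5]
grip_width: 0.7
time: 47.85
tool_pos: [546.8, 79.0, 176.5]
tcp_rot: [-3.045, 1.569, 3.082]
contact_force: [-0.8, 0.2, -0.4]
grip_width: 0.2
time: 48.35
tool_pos: [546.8, 79.0, 256.1]
tcp_rot: [-3.019, 1.569, 3.109]
contact_force: [-0.3, -0.5, -0.8]
grip_width: 0.4
t 48.35 p [546.8  79.  256.1] jaw 81.1 tilt 0.12 F [-0.3 -0.5 -0.8] w 0.4 q6 -1.41
linear [ 5.61 26.87 -6.81] rotx -2.9
```

Three strokes done (28 to 35 N at the stop each time). Back to the mushroom stop.

```bash

python3 -m crank '[{"linear":[0,4.4,-1.1],"delta_rot":[0,0,0],"fingers":0},{"linear":[0,4.4,-1.1],"delta_rot":[0,0,0],"fingers":0},{"linear":[0,4.4,-1.1],"delta_rot":[0,0,0],"fingers":0},{"linear":[0,4.4,-1.1],"delta_rot":[0,0,0],"fingers":0},{"linear":[0,4.4,-1.1],"delta_rot":[0,0,0],"fingers":0}]'
python3 -m crank '[{"linear":[3,4.4,-1.1],"delta_rot":[-2.9,0,0],"fingers":0},{"linear":[4,0,0],"delta_rot":[0,0,0],"fingers":0},{"linear":[4,0,0],"delta_rot":[0,0,0],"fingers":0},{"linear":[0,0,0],"delta_rot":[0,0,0],"fingers":0},{"linear":[0,0,0],"delta_rot":[0,0,0],"fingers":0}]'
python3 - <<'E'
from h import *
go([521.5,355,116],84)
E
```

```text
time: 48.85
tool_pos: [525.9, 306.3, 255.1]
tcp_rot: [-2.58, 1.567, -2.736]
contact_force: [1.5, 0.3, -0.1]
grip_width: 0.5
time: 49.35
tool_pos: [522.8, 346.1, 149.0]
tcp_rot: [-2.594, 1.568, -2.699]
contact_force: [0.9, 0.4, 0.3]
grip_width: 0.1
t 49.35 p [522.8 346.1 149. ] jaw 84.0 tilt 0.19 F [0.9 0.4 0.3] w 0.1 q6 -1.0
linear [ 3.29  0.88 -0.22] rotx -0.0
```

```bash

python3 -m crank '[{"linear":[1,0.9,-0.1],"delta_rot":[0,0,0],"fingers":0},{"linear":[1,0,0],"delta_rot":[0,0,0],"fingers":0},{"linear":[0.6,0,0],"delta_rot":[0,0,0],"fingers":0},{"linear":[0.3,0,0],"delta_rot":[0,0,0],"fingers":0},{"linear":[0.3,0,0],"delta_rot":[0,0,0],"fingers":0}]'
python3 -m crank '[{"linear":[0.2,0,0],"delta_rot":[0,0,0],"fingers":0},{"linear":[0.2,0,0],"delta_rot":[0,0,0],"fingers":0},{"linear":[0.1,0,0],"delta_rot":[0,0,0],"fingers":0},{"linear":[0,0,0],"delta_rot":[0,0,0],"fingers":0},{"linear":[0,0,0],"delta_rot":[0,0,0],"fingers":0}]'
```

```text
time: 49.85
tool_pos: [523.4, 355.6, 118.7]
tcp_rot: [0.82, 1.57, 0.715]
contact_force: [-0.7, 0.7, 1.6]
grip_width: 0.5
time: 50.35
tool_pos: [523.6, 355.5, 115.1]
tcp_rot: [0.511, 1.569, 0.406]
contact_force: [-3.5, -1.7, 11.4]
grip_width: 0.2
```

Bottomed at 115 mm with 11 N. I press slightly more, retreat, and check.

```bash

python3 -m crank '[{"linear":[0.1,0,0],"delta_rot":[0,0,0],"fingers":0},{"linear":[0,0,0],"delta_rot":[0,0,0],"fingers":0},{"linear":[0,0,0],"delta_rot":[0,0,0],"fingers":0},{"linear":[-2,0,0],"delta_rot":[0,0,0],"fingers":0},{"linear":[-4,0,0],"delta_rot":[0,0,0],"fingers":0}]'
python3 -m crank '[{"linear":[-4,0,0],"delta_rot":[0,0,0],"fingers":0},{"linear":[-4,0,2],"delta_rot":[0,0,0],"fingers":0},{"linear":[0,0,3],"delta_rot":[0,0,0],"fingers":0},{"linear":[0,0,0],"delta_rot":[0,0,0],"fingers":0},{"linear":[0,0,0],"delta_rot":[0,0,0],"fingers":0}]'
python3 - <<'E'
from h import *
from plant import capture
go([521,355,200]); s=capture('scene');S=cv2.imread('pics/scene0.png');c=capture('wrist')
u,v=proj(s,[520,355,90])[0].astype(int);a=S[v-14:v+8,u-10:u+14].astype(int).max(2);b=s['image'][v-20:v+14,u-10:u+14].astype(int).max(2)
print([(d,int(np.abs((a<60)*1-(b[6+d:6+d+22]<60)*1).sum())) for d in range(-2,5)])
u,v=proj(c,[520,355,76])[0].astype(int)
w=cv2.resize(np.clip(c['image'][max(v-65,0):v+65,u-70:u+70]*1.8,0,255).astype(np.uint8),(300,300))
p=cv2.resize(s['image'][175:305,180:420],None,fx=2,fy=2,interpolation=cv2.INTER_CUBIC);o=np.zeros((300,780,3),np.uint8);o[:,:300]=w;o[:260,300:]=p
cv2.imwrite('pics/fin.png',o)
E
```

```text
time: 50.85
tool_pos: [521.7, 354.4, 169.6]
tcp_rot: [-2.548, 1.564, -2.653]
contact_force: [-1.0, -0.3, 0.4]
grip_width: 0.6
time: 51.35
tool_pos: [572.8, 349.8, 250.9]
tcp_rot: [-2.71, 1.569, -2.815]
contact_force: [0.0, -0.2, -0.0]
grip_width: 0.3
t 51.35 p [572.8 349.8 250.9] jaw 83.9 tilt 0.12 F [ 0.  -0.2 -0. ] w 0.3 q6 -1.03
linear [ 5.1  -0.03 -5.2 ] rotx None
[(-2, 50), (-1, 37), (0, 24), (1, 15), (2, 12), (3, 29), (4, 47)]
```

View pics/fin.png

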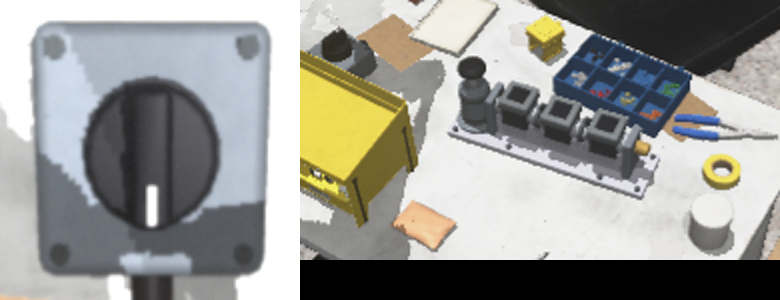

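The head's silhouette has dropped about 1.7 px in the scene view, which is 8 mm, so it is latched. The three sensors are level on the pipe, the plunger is up, and the jar and tape look unmoved. I hand the job in.

```bash
python3 -c "
from plant import workorder
print(workorder.close_job())"
```

```text
the job is handed in; nothing more can be done
None
```

I carried out the whole job in order and handed it in at 51 s of the 210 s allowed. The interface gives no verdict, so success rests on my own checks.

- **Stop, first press:** it bottomed with 18 N with the fingertips 90 mm above the bench, the latched height.
- **Sensors:** three grey sensors were present, and each is snapped home in its own bay. The push forces I read at home were 32 N, 26 N and about 18 N, with the tool 50 mm higher than at pick-up, to within about 1 mm. From above, all three housings lay within 3 px of their home positions and square to the pipe.
- **Stop, turning:** the first try at about 0.8 rad failed: the head did not pop up, and a light touch found it not up, so I did not start pumping. I regripped it and turned a few degrees further while rising with it. It then sprang back to rest and matched the starting "up" picture.
- **Pump:** three full strokes, each bottoming at 28 to 35 N with the fingertips at 117 mm, and each time I raised the fingers clear so the plunger could come up.
- **Stop, last press:** it bottomed at 90 mm again. The scene view showed the head about 1.7 px lower, which is the expected 8 mm.

**Check that disagreed:** my first coarse position for the stop was 15 mm off in y; the wrist camera corrected it before I touched anything.

**Last look:** in the final picture the jar and tape look unmoved. The glue bottle was outside it; after the first sensor was placed, the top view still showed it unchanged. I viewed 17 pictures, three over the budget of 14.

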